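# Put the mixed-up spare parts with their own repair jobs

## Task

The three spare parts were laid out in each other's job trays: put each one in the tray of the job it is for - the navy bezel with the bare keypad, the chrome hinge with the door that has the empty hinge recess, the brass padlock with the hasp - lying flat as now, in the middle of that tray's rubber pad and square to it. Each pad takes one part, so park one on the shut bin flap or a clear bit of bench on the way, and leave the pry bar, the carton and the tin of screws where they are.

Things in the scene. Friction and masses are not known exactly. Their poses are not given: they have to be found in the camera images.
- bezel: Loose navy plastic keypad bezel: open rectangular frame with a crossbar (two windows), 80 mm long (x), 54 mm wide (y), 15 mm high, about 70 g, lying flat, face up. Origin: centre of its underside; z up. Picked up across its 54 mm width.
- hinge: Loose chrome butt hinge lying opened out flat: two 6 mm leaves with screw holes either side of a barrel 14 mm in diameter; 72 mm across the leaves (x), 60 mm along the barrel (y), 14 mm high, about 220 g. Rigid. Origin: centre of its underside, below the barrel; z up. Picked up by the barrel's flat ends, 60 mm apart along y.
- padlock: Loose brass padlock, steel shackle shut, lying flat. Body 44 mm wide (y), 38 mm long (x), 20 mm thick; shackle adds 24 mm at the +x end; about 250 g. Origin: on the underside, on the centreline, 7 mm from the body's middle towards the shackle (body's middle at x = -7 mm); z up. Picked up across the body's 44 mm.
- keypad_tray: Fixed job tray 220 x 160 mm, rim 11 mm high. Near end: grey rubber pad 100 x 100 mm, top 6 mm above the bench. Far end (x 72 to 140 mm): a bare keypad, green circuit board 58 x 92 mm with display and white keys, 18 mm high. Origin: on the bench under the pad's middle, 65 mm from the near edge; x from pad to far piece, pad edges along x and y; z up. Turned up to 12 degrees.
- door_tray: Fixed job tray 220 x 160 mm, rim 11 mm high. Near end: grey rubber pad 100 x 100 mm, top 6 mm above the bench. Far end (x 72 to 140 mm): a small dark grey steel box door, bare-metal hinge recess with six screw holes, 23 mm high. Origin: on the bench under the pad's middle, 65 mm from the near edge; x from pad to far piece, pad edges along x and y; z up. Turned up to 12 degrees.
- hasp_tray: Fixed job tray 220 x 160 mm, rim 11 mm high. Near end: grey rubber pad 100 x 100 mm, top 6 mm above the bench. Far end (x 72 to 140 mm): a wooden drawer front with a steel hasp over its upright staple, 41 mm high. Origin: on the bench under the pad's middle, 65 mm from the near edge; x from pad to far piece, pad edges along x and y; z up. Turned up to 12 degrees.
- flap: Shut steel flap of the bench's parts bin, fixed, starts clear: flat plate 150 (x) x 140 mm (y), top 6 mm above the bench, in a dark frame 190 x 160 mm; two hinge knuckles 11 mm high at its far edge (x 76 to 86 mm), dark finger hole at the near edge. Origin: on the bench under the plate's middle; z up. Turned up to 12 degrees. A free spot to park a part.
- pry_bar: Bystander: loose pry bar, black rubber-coated shaft with bare steel ends, about 350 mm long (y), 18 mm high, on the bench beyond the trays. Origin: on the bench under the bar's middle.
- carton: Bystander: closed cardboard carton of batteries, 70 (x) x 55 x 40 mm high, with a strip of paper tape, on the bench beyond the trays. Origin: centre of its underside.
- screw_tin: Bystander: loose open round tin of screws, 76 mm across, 30 mm high, on the bench beyond the trays. Origin: centre of its underside.
Not all that is in view belongs to the job. What is meant by the hinge is not red, and is the larger of those in its own colour.

How it is judged:
By the outcome, as a careful person would: the job done as asked, in the order asked, and still so for the second after the job is handed in, with the robot touching nothing.
It also fails if it takes over 96 s, if anything falls off the work surface, if the arm or the gripper's body presses on something with over 40 N, if the wrist force passes 120 N, or if a joint passes its speed limit or range.

## Robot

A 6-joint arm with a two-finger parallel gripper is mounted at the origin on the work surface. World frame = base frame: x ahead of the robot, y to its left, z up, the work surface at z = 0. Lengths are in m, angles in rad, forces in N, time in s.
With the tool pointing down it reaches from about 0.225 to 0.875 m from the base axis. Payload 3.4 kg.
Tool frame: the origin (TCP) lies at the very end of the fingers, on their centre line; the grasp point (between the pads) lies behind it (manip.grasp_offset is the z of the grasp point in the tool frame, in m); z points along the fingers, y is the line along which they close (so a half turn about z gives the same grasp; the last joint's range is limited). The gripper opens to 85 mm and grips with 20 to 120 N. Pads are 22 mm wide; open, the fingers measure 114 mm over their backs; the gripper's body (76 mm by 85 mm) begins 54 mm behind the grasp point. The pads swing forward as they close: fully open they stand 13 mm farther back than shut.
Start: joints at [-1.387, 0.276, 1.505, -0, 1.361, -0.121], TCP at [0.173, -0.549, 0.208] pointing down, gripper open.
Joint ranges: [-2.89, 2.89], [-0.75, 2.08], [0.22, 2.7], [-1.18, 4.32], [0.11, 2.71], [-2.7, 2.7]. Speed limits (rad/s): [2.57, 2.57, 3.14, 3.14, 3.14, 3.14].

## Interface

Orientations are given as a unit quaternion [w, x, y, z].
In Python, from rig import manip gives the robot as it stands.
- The arm moves only by the shell command python3 -m pendant 'ROWS' [FORCE]. ROWS is JSON, a list of rows, each an object of numbers: "dx", "dy", "dz": the shift along the tool's x, y, z in m; "rx", "ry", "rz": the turn, a rotation vector about the tool's x, y, z in degrees; "hand": the finger opening in m, from 0 to 0.0854. In form: [{"dx": .., "dy": .., "dz": .., "rx": .., "ry": .., "rz": .., "hand": ..}, ...]. A call has 1 to 12 rows; each row shifts and turns the commanded pose from where the row before left it, along the tool's axes as they then stand; what a row does not reach is not made up. A row lasts 1/12 s, in which the tool goes at most 41.7 mm and 7.16 degrees, less where a joint would pass 70% of its speed; a pose out of reach is approached as far as the arm can. A call is refused whole if a number of a shift passes 0.0417 or a number of a turn 7.16, either way. A call with a gripper value outside its range is refused whole. The fingers move at their own pace and stop on an object; FORCE is the grip in N (left out, the last holds). Time passes only in rows, so rows that do not move let the fingers close. It gives the time, the measured TCP pose, the force, the opening and the grip force at its end, in the units of the state.
- manip.get_state(): the state, without advancing time (a new reading comes with each control period).
- manip.get_image(name): name is "scene" or "top" or "wrist"; returns a dict with "frame" (480x640x3 uint8, red, green, blue), "fx", "fy", "cx", "cy" (pixels), "distortion" ([k1, k2, p1, p2, k3] as OpenCV has them; the pictures are not rectified), "position" and "attitude" of the camera in the world; the wrist camera has in their place "mount" (4x4, takes a point from camera to tool coordinates, whose origin is the TCP and whose axes are the flange's). Camera axes: x right, y up, looking along -z (the intrinsics and any distortion apply to the point x, -y, -z); pixel columns grow to the right and rows downward; lengths in m; the calibration is good to about 2 mm. A picture is of the moment at which its call begins: read the wrist's pose just before it. There is no depth.
- manip.sign_off(): hands the job in; it is judged then, once.
The state is a dict: "clock": time; "qpos": joint angles; "qd": joint speeds; "effort": joint torques, N m; "position": TCP position; "ee_rot": TCP orientation; "contact_force": force on the tool from outside, world axes, zero at the start; "moment": the same for the moment, N m; "width": finger opening in m; "gripper_force": force on a finger pad.
Only numpy, scipy, OpenCV 4.12 (cv2) and the standard library are available. Lean on these libraries where they do the work, as an engineer would, in place of code of your own. Each camera call takes 0.05 s, during which the arm holds its last target. There are 200 camera calls.

## Working session

There is one attempt and no reset: what is moved stays moved. The work goes in short steps, Python scripts to look and compute and a shell command to move; the robot and the scene stay as the last step left them, time stands still between calls to the robot, and variables do not carry over. Pictures are saved under pics/ and viewed, at most 14 in all, crops included, and the job is handed in when it is done.

```bash
mkdir -p pics; ls; cat > h.py <<'E'
import numpy as np, cv2, json
from rig import manip
from scipy.spatial.transform import Rotation as R
def q2R(q): return R.from_quat([q[1],q[2],q[3],q[0]]).as_matrix()
def cam(name,png=None):
    s=manip.get_state(); im=manip.get_image(name)
    K=np.array([[im['fx'],0,im['cx']],[0,im['fy'],im['cy']],[0,0,1.]]); d=np.array(im['distortion'],float)
    if 'mount' in im:
        M=np.array(im['mount']); Rt=q2R(s['ee_rot']); Rc=Rt@M[:3,:3]; p=Rt@M[:3,3]+np.array(s['position'])
    else:
        a=np.array(im['attitude'],float); Rc=a if a.shape==(3,3) else q2R(a); p=np.array(im['position'])
    if png:
        cv2.imwrite(png,cv2.cvtColor(im['frame'],cv2.COLOR_RGB2BGR)); np.savez(png[:-4]+'.npz',K=K,d=d,Rc=Rc,p=p)
    return im['frame'],K,d,Rc,p
def pix2w(c,uv,z):
    K,d,Rc,p=c
    u=cv2.undistortPoints(np.array(uv,float).reshape(-1,1,2),K,d).reshape(-1,2)
    r=np.c_[u[:,0],-u[:,1],-np.ones(len(u))]@Rc.T
    return p+r*((np.asarray(z)-p[2])/r[:,2])[:,None]
def w2pix(c,P):
    K,d,Rc,p=c
    q=(np.atleast_2d(P)-p)@Rc; q=q*[1,-1,-1]
    return cv2.projectPoints(q,np.zeros(3),np.zeros(3),K,d)[0].reshape(-1,2)
def load(png):
    z=np.load(png[:-4]+'.npz'); return z['K'],z['d'],z['Rc'],z['p']
E
python3 - <<'E'
from h import *
for n in('top','scene','wrist'):
    c=cam(n,f'pics/{n}0.png'); print(n,c[4],c[3].round(3).tolist(),c[1][0,0],c[2])
s=manip.get_state();print(s,manip.grasp_offset)
E
```

```text
pics
top [0.44615372 0.01822997 1.15871223] [[0.018, 0.994, -0.107], [-0.999, 0.021, 0.03], [0.032, 0.106, 0.994]] 573.3092070734718 [-0.05449911  0.          0.          0.          0.        ]
scene [1.19217158 0.15332611 1.14753573] [[-0.214, -0.85, 0.481], [0.977, -0.183, 0.11], [-0.006, 0.493, 0.87]] 544.6207222337496 [0.0480024 0.        0.        0.        0.       ]
wrist [ 0.23923017 -0.52647865  0.37254873] [[0.301, 0.916, 0.266], [-0.954, 0.29, 0.083], [-0.001, -0.279, 0.96]] 337.56220265021346 [-0.02732743  0.          0.          0.          0.        ]
{'clock': 0.15, 'qpos': array([-1.38698767e+00,  2.76437231e-01,  1.50585678e+00, -1.12166449e-05,
        1.36067574e+00, -1.20999181e-01]), 'qd': array([ 0.00011862, -0.00178695, -0.0017323 ,  0.00057945,  0.00043683,
        0.00174865]), 'effort': array([ 1.19834804e-03, -4.17144299e+01, -2.46033525e+01, -1.67872222e-04,
        7.60183611e-03,  4.26427491e-06]), 'position': array([ 0.17247577, -0.54807497,  0.2069398 ]), 'ee_rot': array([-6.88038161e-04,  9.88408571e-01,  1.51815749e-01, -2.71016358e-05]), 'contact_force': array([ 0.05070613, -0.22202907,  0.70860766]), 'moment': array([ 0.01711284, -0.03621018,  0.00614164]), 'gripper_force': 0.0, 'width': 0.08553997640685183} -0.0187
```

View pics/top0.png

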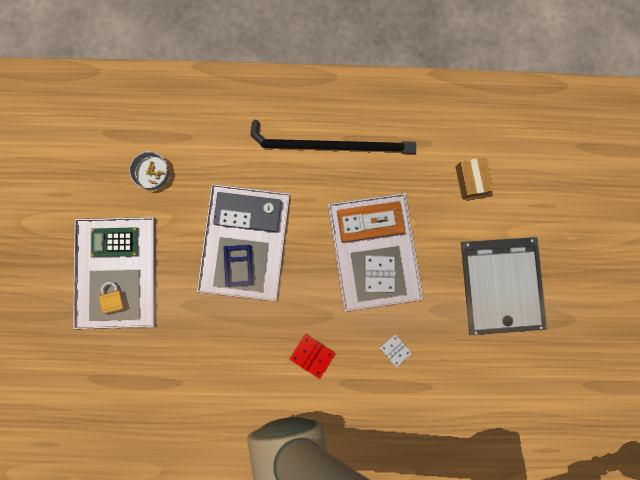

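View pics/scene0.png

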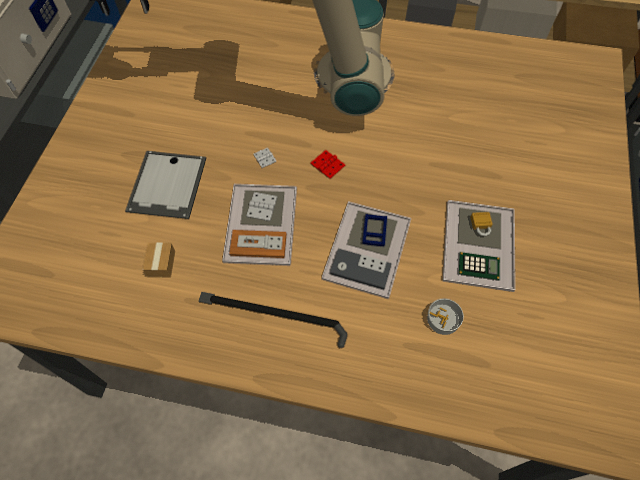

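Hinge candidates in the top view are chrome (380,274), chrome (396,350) and red (313,356). The large chrome one in the hasp tray at (380,274) fits: it isn't red and it's the larger of the two chrome ones. I'll confirm that in an enlarged crop.

```bash
python3 - <<'E'
from h import *
im=cv2.imread('pics/top0.png')
a=cv2.resize(im[180:380,60:310],None,fx=3,fy=3,interpolation=cv2.INTER_CUBIC)
b=cv2.resize(im[180:380,310:560],None,fx=3,fy=3,interpolation=cv2.INTER_CUBIC)
cv2.imwrite('pics/cA.png',a);cv2.imwrite('pics/cB.png',b)
E
```

```text
(no output)
```

View pics/cA.png

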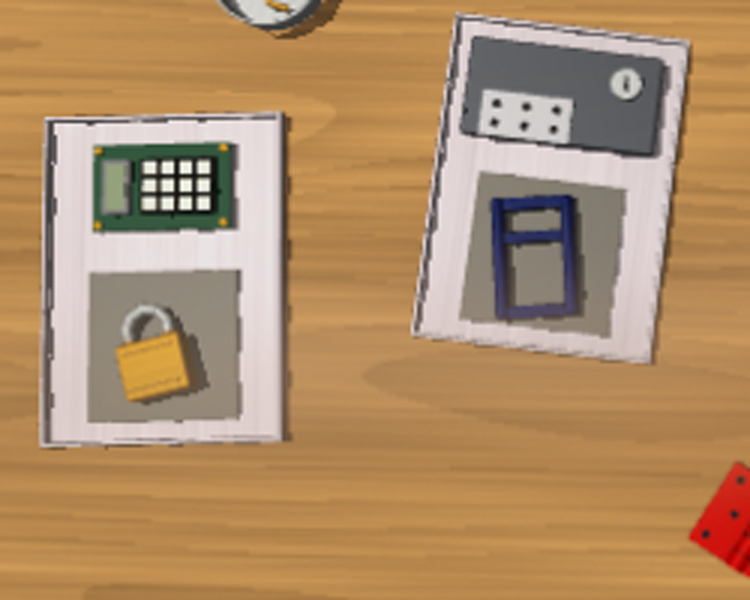

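View pics/cB.png

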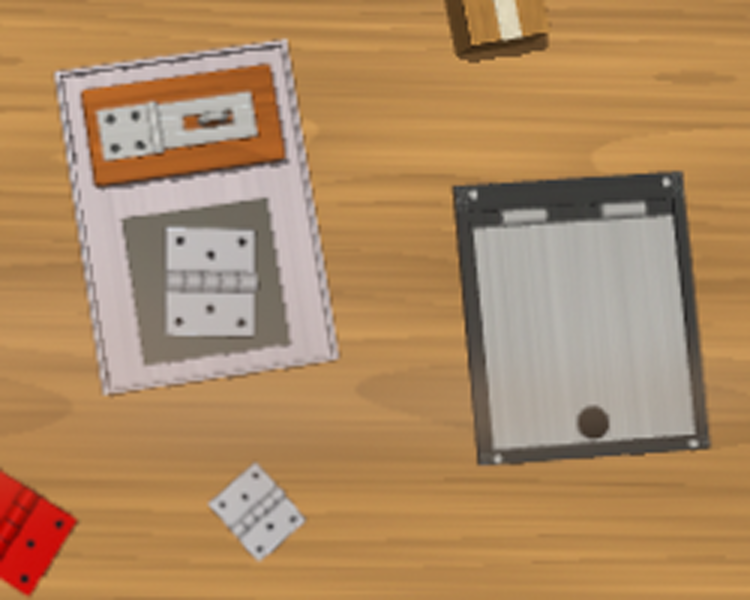

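The crop confirms the hinge: the larger chrome one, about 72x60 mm at crop (210,282). The small chrome one at (257,511) and the red one stay put. The padlock is in the keypad tray, the bezel in the door tray and the hinge in the hasp tray.

```bash
cat > m.py <<'E'
from h import *
def rect(P):  # corners order: far-left, far-right, near-right, near-left (image) -> centre, yaw of x, sizes
    P=P[:,:2]; x=(P[0]+P[1]-P[2]-P[3])/2; y=(P[0]+P[3]-P[1]-P[2])/2
    yx=np.degrees(np.arctan2(x[1],x[0])); yy=np.degrees(np.arctan2(-y[0],y[1]))
    return P.mean(0).round(4),round(yx,1),round(yy,1),np.linalg.norm(x).round(4),np.linalg.norm(y).round(4)
E
python3 - <<'E'
from m import *
c=load('pics/top0.png')
D={'kpad':(60,.006,[(90,272),(241,268),(241,418),(88,422)]),
'padlock':(60,.026,[(115,347),(178,330),(190,388),(128,402)]),
'dpad':(60,.006,[(480,172),(627,188),(611,338),(459,319)]),
'bezel':(60,.021,[(491,199),(572,194),(582,314),(497,320)]),
'hpad':(310,.006,[(122,219),(269,198),(291,344),(145,365)]),
'hinge':(310,.012,[(167,227),(256,231),(254,338),(165,335)]),
'flap':(310,.006,[(473,226),(672,213),(696,436),(488,449)])}
for k,(o,z,p) in D.items():
    uv=(np.array(p)+.5)/3-.5+[o,180]
    r=rect(pix2w(c,uv,z));print(k,*r,'reach',np.hypot(*r[0]).round(3))
s=manip.get_state();T=q2R(s['ee_rot']);print(T.round(3).tolist())
E
```

```text
kpad [0.4562 0.3883] 2.6 2.8 0.0995 0.1014 reach 0.599
padlock [0.4416 0.3891] 15.5 15.2 0.0379 0.0419 reach 0.589
dpad [0.5221 0.1378] -5.3 -5.5 0.1002 0.1007 reach 0.54
bezel [0.5192 0.142 ] 5.6 5.0 0.08 0.0548 reach 0.538
hpad [ 0.5093 -0.1395] 9.2 9.2 0.0993 0.1003 reach 0.528
hinge [ 0.508  -0.1412] -0.7 -1.2 0.072 0.0599 reach 0.527
flap [ 0.4805 -0.3968] 4.3 4.5 0.1515 0.142 reach 0.623
[[0.954, 0.3, -0.0], [0.3, -0.954, 0.001], [0.0, -0.001, -1.0]]
```

```bash
cat > plan.py <<'E'
import sys
from h import *
def go(*wps):  # waypoints (x,y,z,yaw): turn first, then shift in the turned tool axes (tool assumed upright)
    s=manip.get_state(); p=np.array(s['position']); T=q2R(s['ee_rot']); yaw=np.degrees(np.arctan2(T[1,0],T[0,0]))
    print('t %.2f'%s['clock'],'pos',p.round(4),'yaw %.2f'%yaw,'tilt',T[:2,2].round(4),'w %.4f F %s g %.1f'%(s['width'],np.round(s['contact_force'],1),s['gripper_force']))
    for x,y,z,w in wps:
        a=np.radians(w); d=np.array([x,y,z])-p
        dx=d[0]*np.cos(a)+d[1]*np.sin(a); dy=d[0]*np.sin(a)-d[1]*np.cos(a)
        n=np.linalg.norm(d)/.0417
        print('rz %.2f | dx %.4f dy %.4f dz %.4f | rows>=%.2f'%(yaw-w,dx,dy,-d[2],n)); p=np.array([x,y,z]); yaw=w
if __name__=='__main__': go(*json.loads(sys.argv[1]))
E
python3 plan.py '[[0.4416,0.3891,0.15,15.3],[0.4416,0.3891,0.008,15.3]]'
```

```text
t 0.15 pos [ 0.1725 -0.5481  0.2069] yaw 17.46 tilt [-0.0003  0.0014] w 0.0855 F [ 0.1 -0.2  0.7] g 0.0
rz 2.16 | dx 0.5069 dy -0.8329 dz 0.0569 | rows>=23.42
rz 0.00 | dx 0.0000 dy 0.0000 dz 0.1420 | rows>=3.41
```

```bash
python3 -m pendant '[{"dx":0.02,"dy":-0.033,"rz":2.16},{"dx":0.02,"dy":-0.033},{"dx":0.02,"dy":-0.033},{"dx":0.02,"dy":-0.033},{"dx":0.02,"dy":-0.033},{"dx":0.02,"dy":-0.033},{"dx":0.02,"dy":-0.033},{"dx":0.02,"dy":-0.033},{"dx":0.02,"dy":-0.033},{"dx":0.02,"dy":-0.033},{"dx":0.02,"dy":-0.033},{"dx":0.02,"dy":-0.033}]'
python3 -m pendant '[{"dx":0.02,"dy":-0.033},{"dx":0.02,"dy":-0.033},{"dx":0.02,"dy":-0.033},{"dx":0.02,"dy":-0.033},{"dx":0.02,"dy":-0.033},{"dx":0.02,"dy":-0.033},{"dx":0.02,"dy":-0.033},{"dx":0.02,"dy":-0.033},{"dx":0.02,"dy":-0.033},{"dx":0.02,"dy":-0.033},{"dx":0.02,"dy":-0.033},{}]'
python3 plan.py '[[0.4416,0.3891,0.15,15.3],[0.4416,0.3891,0.008,15.3]]'
python3 -c "
from h import *
cam('wrist','pics/w1.png')"
```

```text
t 0.15 pos [ 0.1725 -0.5481  0.2069] yaw 17.46 tilt [-0.0003  0.0014] w 0.0855 F [ 0.1 -0.2  0.7] g 0.0
rz 2.16 | dx 0.5069 dy -0.8329 dz 0.0569 | rows>=23.42
rz 0.00 | dx 0.0000 dy 0.0000 dz 0.1420 | rows>=3.41invalid input
invalid input
```

View pics/w1.png

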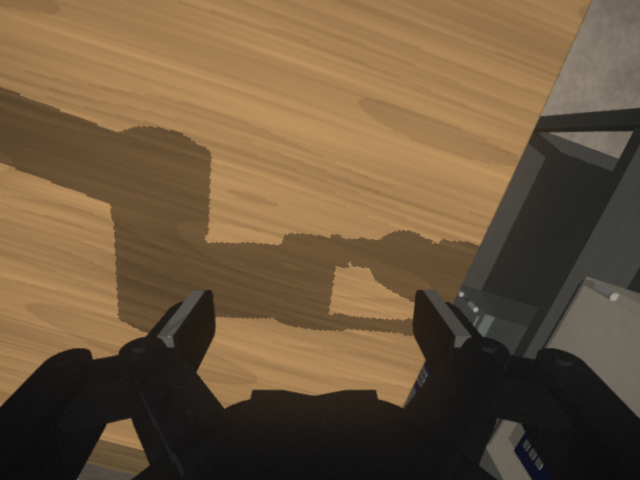

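The wrist view still shows bare bench and the arm's shadow, because the move was refused. Perhaps every key has to be given.

```bash
python3 -m pendant '[{"dx":0.02,"dy":-0.033,"dz":0,"rx":0,"ry":0,"rz":2.16,"hand":0.085}]'; python3 -m pendant '[{"dx":0.02,"dy":-0.033,"dz":0,"rx":0,"ry":0,"rz":0,"hand":0.085}]' 40
```

```text
clock: 0.28
position: [0.1807, -0.5171, 0.2066]
ee_rot: [0.003, 0.991, 0.131, -0.001]
contact_force: [1.2, -0.2, 0.8]
width: 0.0853
gripper_force: 0.0
clock: 0.37
position: [0.192, -0.4743, 0.2066]
ee_rot: [-0.0, 0.991, 0.131, -0.0]
contact_force: [1.3, 0.5, -0.7]
width: 0.085
gripper_force: 0.0
```

```bash
python3 -m pendant '[{"dx":0.02,"dy":-0.033,"dz":0,"rx":0,"ry":0,"rz":0,"hand":0.085},{"dx":0.02,"dy":-0.033,"dz":0,"rx":0,"ry":0,"rz":0,"hand":0.085},{"dx":0.02,"dy":-0.033,"dz":0,"rx":0,"ry":0,"rz":0,"hand":0.085},{"dx":0.02,"dy":-0.033,"dz":0,"rx":0,"ry":0,"rz":0,"hand":0.085},{"dx":0.02,"dy":-0.033,"dz":0,"rx":0,"ry":0,"rz":0,"hand":0.085},{"dx":0.02,"dy":-0.033,"dz":0,"rx":0,"ry":0,"rz":0,"hand":0.085},{"dx":0.02,"dy":-0.033,"dz":0,"rx":0,"ry":0,"rz":0,"hand":0.085},{"dx":0.02,"dy":-0.033,"dz":0,"rx":0,"ry":0,"rz":0,"hand":0.085},{"dx":0.02,"dy":-0.033,"dz":0,"rx":0,"ry":0,"rz":0,"hand":0.085},{"dx":0.02,"dy":-0.033,"dz":0,"rx":0,"ry":0,"rz":0,"hand":0.085},{"dx":0.02,"dy":-0.033,"dz":0,"rx":0,"ry":0,"rz":0,"hand":0.085},{"dx":0.02,"dy":-0.033,"dz":0,"rx":0,"ry":0,"rz":0,"hand":0.085}]' | head -3
python3 -m pendant '[{"dx":0.02,"dy":-0.033,"dz":0,"rx":0,"ry":0,"rz":0,"hand":0.085},{"dx":0.02,"dy":-0.033,"dz":0,"rx":0,"ry":0,"rz":0,"hand":0.085},{"dx":0.02,"dy":-0.033,"dz":0,"rx":0,"ry":0,"rz":0,"hand":0.085},{"dx":0.02,"dy":-0.033,"dz":0,"rx":0,"ry":0,"rz":0,"hand":0.085},{"dx":0.02,"dy":-0.033,"dz":0,"rx":0,"ry":0,"rz":0,"hand":0.085},{"dx":0.02,"dy":-0.033,"dz":0,"rx":0,"ry":0,"rz":0,"hand":0.085},{"dx":0.02,"dy":-0.033,"dz":0,"rx":0,"ry":0,"rz":0,"hand":0.085},{"dx":0.02,"dy":-0.033,"dz":0,"rx":0,"ry":0,"rz":0,"hand":0.085},{"dx":0.02,"dy":-0.033,"dz":0,"rx":0,"ry":0,"rz":0,"hand":0.085},{"dx":0.02,"dy":-0.033,"dz":0,"rx":0,"ry":0,"rz":0,"hand":0.085},{"dx":0,"dy":0,"dz":0,"rx":0,"ry":0,"rz":0,"hand":0.085}]' | head -3
python3 plan.py '[[0.4416,0.3891,0.15,15.3],[0.4416,0.3891,0.008,15.3]]'
python3 -c "
from h import *
cam('wrist','pics/w2.png')"
```

```text
clock: 1.37
position: [0.3192, -0.0268, 0.2078]
ee_rot: [0.0, 0.991, 0.133, 0.001]
clock: 2.28
position: [0.4272, 0.3491, 0.2067]
ee_rot: [-0.002, 0.991, 0.135, 0.001]
t 2.28 pos [0.4272 0.3491 0.2067] yaw 15.52 tilt [0.0017 0.0047] w 0.0851 F [ 0.6 -0.1  0.1] g 0.0
rz 0.22 | dx 0.0245 dy -0.0348 dz 0.0567 | rows>=1.70
rz 0.00 | dx 0.0000 dy 0.0000 dz 0.1420 | rows>=3.41
```

View pics/w2.png

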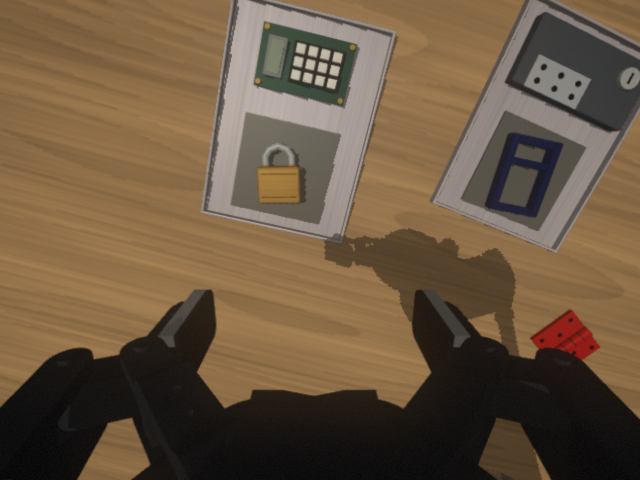

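The wrist view puts the padlock body at (257..300, 167..203), with the keypad pad corners at about (246,113), (341,135), (323,224) and (231,208). I'll compare these with the top-camera values.

```bash
python3 - <<'E'
from m import *
c=load('pics/w2.png')
print(rect(pix2w(c,[(257.5,167),(300,167),(300,203.5),(258.5,204)],.026)))
print(rect(pix2w(c,[(246,113),(341,135),(323,224),(231,208)],.006)))
E
```

```text
(array([0.4388, 0.3907]), np.float64(14.8), np.float64(15.9), np.float64(0.0377), np.float64(0.0432))
(array([0.452 , 0.3892]), np.float64(4.0), np.float64(4.3), np.float64(0.0997), np.float64(0.1021))
```

```bash
python3 -m pendant '[{"dx":0.012,"dy":-0.0175,"dz":0.03,"rx":0,"ry":0,"rz":0.2,"hand":0.085},{"dx":0.0115,"dy":-0.0175,"dz":0.03,"rx":0,"ry":0,"rz":0,"hand":0.085},{"dx":0,"dy":0,"dz":0.04,"rx":0,"ry":0,"rz":0,"hand":0.085},{"dx":0,"dy":0,"dz":0.04,"rx":0,"ry":0,"rz":0,"hand":0.085},{"dx":0,"dy":0,"dz":0,"rx":0,"ry":0,"rz":0,"hand":0.07},{"dx":0,"dy":0,"dz":0,"rx":0,"ry":0,"rz":0,"hand":0.07},{"dx":0,"dy":0,"dz":0,"rx":0,"ry":0,"rz":0,"hand":0.07}]' | head -3
python3 plan.py '[[0.4405,0.3895,0.008,15.3]]'
python3 -c "
from h import *
cam('wrist','pics/w3.png')"
```

```text
clock: 2.92
position: [0.4398, 0.3824, 0.0695]
ee_rot: [-0.0, 0.991, 0.131, 0.001]
t 2.92 pos [0.4398 0.3824 0.0695] yaw 15.06 tilt [0.0022 0.0012] w 0.0700 F [0.2 0.9 0.2] g 0.0
rz -0.24 | dx 0.0026 dy -0.0067 dz 0.0615 | rows>=1.48
```

View pics/w3.png

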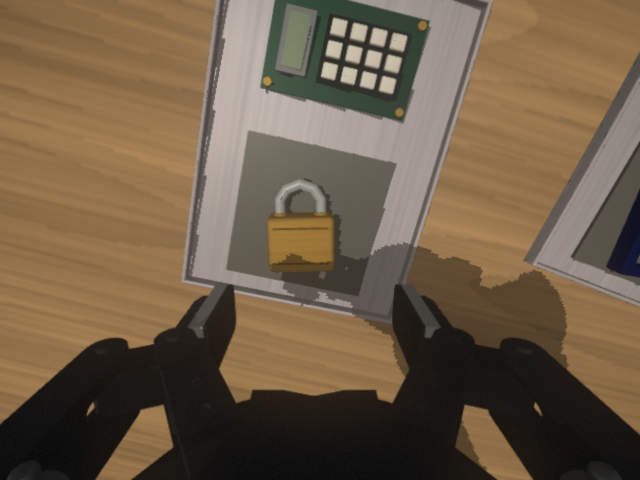

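The view shows the padlock body at (268..335, 213..271), with the pad corners at (248,131), (397,162), (362,297) and (226,270).

```bash
python3 - <<'E'
from m import *
c=load('pics/w3.png')
print(rect(pix2w(c,[(267.5,214),(333.5,213),(335,271),(270,271.5)],.026)))
print(rect(pix2w(c,[(248,131),(397,162),(362,297),(226,270)],.006)))
E
```

```text
(array([0.4411, 0.3916]), np.float64(16.4), np.float64(15.8), np.float64(0.0394), np.float64(0.0426))
(array([0.4531, 0.3906]), np.float64(3.4), np.float64(3.3), np.float64(0.1002), np.float64(0.1015))
```

```bash
python3 -m pendant '[{"dx":0.0015,"dy":-0.004,"dz":0.02,"rx":0,"ry":0,"rz":-0.4,"hand":0.07},{"dx":0.0015,"dy":-0.004,"dz":0.02,"rx":0,"ry":0,"rz":0,"hand":0.07},{"dx":0,"dy":0,"dz":0.02,"rx":0,"ry":0,"rz":0,"hand":0.07},{"dx":0,"dy":0,"dz":0,"rx":0,"ry":0,"rz":0,"hand":0.07},{"dx":0,"dy":0,"dz":0,"rx":0,"ry":0,"rz":0,"hand":0.03},{"dx":0,"dy":0,"dz":0,"rx":0,"ry":0,"rz":0,"hand":0.03},{"dx":0,"dy":0,"dz":0,"rx":0,"ry":0,"rz":0,"hand":0.03},{"dx":0,"dy":0,"dz":0,"rx":0,"ry":0,"rz":0,"hand":0.03},{"dx":0,"dy":0,"dz":0,"rx":0,"ry":0,"rz":0,"hand":0.03}]' 45
python3 plan.py '[[0.4405,0.3905,0.01,15.5]]'
```

```text
clock: 3.72
position: [0.4401, 0.3913, 0.0088]
ee_rot: [-0.0, 0.991, 0.135, 0.001]
contact_force: [-0.5, 0.5, -0.5]
width: 0.0303
gripper_force: 0.0
t 3.72 pos [0.4401 0.3913 0.0088] yaw 15.50 tilt [0.0018 0.0012] w 0.0303 F [-0.5  0.5 -0.5] g 0.0
rz 0.00 | dx 0.0002 dy 0.0009 dz -0.0012 | rows>=0.04
```

The fingers closed to 30 mm without meeting anything, so I'll look.

```bash
python3 -c "
from h import *
cam('wrist','pics/w4.png')"
```

```text
(no output)
```

View pics/w4.png

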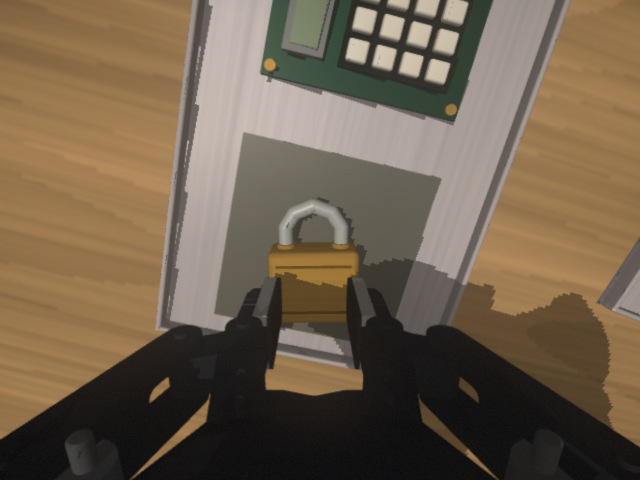

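```bash
python3 - <<'E'
from m import *
c=load('pics/w4.png')
s=manip.get_state(); T=q2R(s['ee_rot']);p=np.array(s['position'])
for z in(0,-.0187,-.03): print(z,[w2pix(c,p+T@np.array([x,y,z]))[0].round(0).tolist() for x in(0,.011) for y in(-.015,.015)])
print(rect(pix2w(c,[(268,246),(357.5,246),(358,321),(270,322)],.026)))
print(rect(pix2w(c,[(243,133),(441,179),(404,330),(216,313)],.006)))
print(s)
E
```

```text
0 [[287.0, 275.0], [343.0, 275.0], [286.0, 255.0], [344.0, 255.0]]
-0.0187 [[284.0, 290.0], [347.0, 290.0], [283.0, 269.0], [347.0, 269.0]]
-0.03 [[282.0, 301.0], [349.0, 301.0], [281.0, 278.0], [350.0, 278.0]]
(array([0.4416, 0.3925]), np.float64(16.4), np.float64(15.9), np.float64(0.0394), np.float64(0.0426))
(array([0.4566, 0.3898]), np.float64(5.3), np.float64(6.4), np.float64(0.0923), np.float64(0.103))
{'clock': 3.7667, 'qpos': array([ 6.08722569e-01,  4.68400876e-01,  1.74927621e+00, -9.50054194e-05,
        9.22352953e-01,  1.90906205e+00]), 'qd': array([ 0.00086128,  0.00776451,  0.00330038,  0.00132415, -0.00257777,
        0.00085982]), 'effort': array([-1.42232410e-02, -4.68798387e+01, -1.85661739e+01, -1.12992933e-03,
       -1.33008396e-02, -8.95136236e-05]), 'position': array([0.43985399, 0.39114584, 0.00848201]), 'ee_rot': array([-3.22560667e-04,  9.90866394e-01,  1.34845010e-01,  7.12624526e-04]), 'contact_force': array([-0.11036914, -0.56189959, -0.65606973]), 'moment': array([-0.01632122,  0.01697777,  0.05061696]), 'gripper_force': 0.0, 'width': 0.02977847054329585}
```

Judging by scale, the finger tips sit about 30 mm behind the nominal TCP, so they are above the padlock. I'll open and go down in small steps, watching the force.

```bash
python3 -m pendant '[{"dx":0,"dy":0,"dz":0,"rx":0,"ry":0,"rz":0,"hand":0.07},{"dx":0,"dy":0,"dz":0,"rx":0,"ry":0,"rz":0,"hand":0.07},{"dx":0,"dy":0,"dz":0,"rx":0,"ry":0,"rz":0,"hand":0.07},{"dx":0,"dy":0,"dz":0.006,"rx":0,"ry":0,"rz":0,"hand":0.07},{"dx":0,"dy":0,"dz":0.005,"rx":0,"ry":0,"rz":0,"hand":0.07},{"dx":0,"dy":0,"dz":0,"rx":0,"ry":0,"rz":0,"hand":0.07}]' 45
python3 -m pendant '[{"dx":0,"dy":0,"dz":0.004,"rx":0,"ry":0,"rz":0,"hand":0.07},{"dx":0,"dy":0,"dz":0,"rx":0,"ry":0,"rz":0,"hand":0.07}]'
```

```text
clock: 4.27
position: [0.4384, 0.3902, -0.0049]
ee_rot: [0.001, 0.991, 0.135, -0.001]
contact_force: [-0.5, -0.5, -0.3]
width: 0.0701
gripper_force: 0.0
clock: 4.43
position: [0.4389, 0.3905, -0.0084]
ee_rot: [0.0, 0.991, 0.135, -0.001]
contact_force: [0.4, 0.4, 0.0]
width: 0.0702
gripper_force: 0.0
```

```bash
python3 -m pendant '[{"dx":0,"dy":0,"dz":0.004,"rx":0,"ry":0,"rz":0,"hand":0.07},{"dx":0,"dy":0,"dz":0,"rx":0,"ry":0,"rz":0,"hand":0.07}]'
python3 -m pendant '[{"dx":0,"dy":0,"dz":0.004,"rx":0,"ry":0,"rz":0,"hand":0.07},{"dx":0,"dy":0,"dz":0,"rx":0,"ry":0,"rz":0,"hand":0.07}]'
```

```text
clock: 4.6
position: [0.4391, 0.3906, -0.0121]
ee_rot: [0.0, 0.991, 0.135, -0.0]
contact_force: [-0.0, 0.3, 0.2]
width: 0.0702
gripper_force: 0.0
clock: 4.77
position: [0.439, 0.3906, -0.0161]
ee_rot: [0.0, 0.991, 0.135, -0.0]
contact_force: [-0.5, -1.0, 1.2]
width: 0.0702
gripper_force: 0.0
```

```bash
python3 -m pendant '[{"dx":0,"dy":0,"dz":0,"rx":0,"ry":0,"rz":0,"hand":0.035},{"dx":0,"dy":0,"dz":0,"rx":0,"ry":0,"rz":0,"hand":0.035},{"dx":0,"dy":0,"dz":0,"rx":0,"ry":0,"rz":0,"hand":0.035},{"dx":0,"dy":0,"dz":0,"rx":0,"ry":0,"rz":0,"hand":0.035}]' 45
```

```text
clock: 5.1
position: [0.4396, 0.3912, -0.0151]
ee_rot: [-0.0, 0.991, 0.135, 0.0]
contact_force: [-0.7, 0.5, 0.8]
width: 0.0427
gripper_force: 47.7
```

```bash
python3 -m pendant '[{"dx":0,"dy":0,"dz":-0.02,"rx":0,"ry":0,"rz":0,"hand":0.035},{"dx":0,"dy":0,"dz":-0.04,"rx":0,"ry":0,"rz":0,"hand":0.035},{"dx":0,"dy":0,"dz":-0.03,"rx":0,"ry":0,"rz":5,"hand":0.035},{"dx":0,"dy":0,"dz":-0.01,"rx":0,"ry":0,"rz":5,"hand":0.035},{"dx":0,"dy":0,"dz":0,"rx":0,"ry":0,"rz":0,"hand":0.035}]'
python3 plan.py '[[0.48,-0.397,0.08,5.5],[0.48,-0.397,-0.015,5.5]]'
```

```text
clock: 5.52
position: [0.4412, 0.3922, 0.0877]
ee_rot: [-0.002, 0.999, 0.047, 0.003]
contact_force: [0.7, 0.2, -3.3]
width: 0.0432
gripper_force: 47.3
t 5.52 pos [0.4412 0.3922 0.0877] yaw 5.43 tilt [0.0054 0.0036] w 0.0432 F [ 0.7  0.2 -3.3] g 47.3
rz -0.07 | dx -0.0370 dy 0.7892 dz 0.0077 | rows>=18.95
rz 0.00 | dx 0.0000 dy 0.0000 dz 0.0950 | rows>=2.28
```

```bash
python3 -m pendant '[{"dx":-0.0018,"dy":0.02,"dz":0,"rx":0,"ry":0,"rz":0,"hand":0.035},{"dx":-0.0018,"dy":0.037,"dz":0,"rx":0,"ry":0,"rz":0,"hand":0.035},{"dx":-0.0018,"dy":0.037,"dz":0,"rx":0,"ry":0,"rz":0,"hand":0.035},{"dx":-0.0018,"dy":0.037,"dz":0,"rx":0,"ry":0,"rz":0,"hand":0.035},{"dx":-0.0018,"dy":0.037,"dz":0,"rx":0,"ry":0,"rz":0,"hand":0.035},{"dx":-0.0018,"dy":0.037,"dz":0,"rx":0,"ry":0,"rz":0,"hand":0.035},{"dx":-0.0018,"dy":0.037,"dz":0,"rx":0,"ry":0,"rz":0,"hand":0.035},{"dx":-0.0018,"dy":0.037,"dz":0,"rx":0,"ry":0,"rz":0,"hand":0.035},{"dx":-0.0018,"dy":0.037,"dz":0,"rx":0,"ry":0,"rz":0,"hand":0.035},{"dx":-0.0018,"dy":0.037,"dz":0,"rx":0,"ry":0,"rz":0,"hand":0.035},{"dx":-0.0018,"dy":0.037,"dz":0,"rx":0,"ry":0,"rz":0,"hand":0.035},{"dx":-0.0018,"dy":0.037,"dz":0,"rx":0,"ry":0,"rz":0,"hand":0.035}]' | head -2
python3 -m pendant '[{"dx":-0.0018,"dy":0.037,"dz":0,"rx":0,"ry":0,"rz":0,"hand":0.035},{"dx":-0.0018,"dy":0.037,"dz":0,"rx":0,"ry":0,"rz":0,"hand":0.035},{"dx":-0.0018,"dy":0.037,"dz":0,"rx":0,"ry":0,"rz":0,"hand":0.035},{"dx":-0.0018,"dy":0.037,"dz":0,"rx":0,"ry":0,"rz":0,"hand":0.035},{"dx":-0.0018,"dy":0.037,"dz":0,"rx":0,"ry":0,"rz":0,"hand":0.035},{"dx":-0.0018,"dy":0.037,"dz":0,"rx":0,"ry":0,"rz":0,"hand":0.035},{"dx":-0.0018,"dy":0.037,"dz":0,"rx":0,"ry":0,"rz":0,"hand":0.035},{"dx":-0.0018,"dy":0.037,"dz":0,"rx":0,"ry":0,"rz":0,"hand":0.035},{"dx":-0.0018,"dy":0.037,"dz":0,"rx":0,"ry":0,"rz":0,"hand":0.035},{"dx":0,"dy":0.01,"dz":0,"rx":0,"ry":0,"rz":0,"hand":0.035},{"dx":0,"dy":0,"dz":0,"rx":0,"ry":0,"rz":0,"hand":0.035},{"dx":0,"dy":0,"dz":0,"rx":0,"ry":0,"rz":0,"hand":0.035}]'
python3 plan.py '[[0.48,-0.397,0.08,5.5],[0.48,-0.397,-0.0145,5.5]]'
```

```text
clock: 6.52
position: [0.4569, -0.0376, 0.083]
clock: 7.52
position: [0.4742, -0.3781, 0.0824]
ee_rot: [-0.002, 0.999, 0.048, -0.001]
contact_force: [-0.9, 1.5, -4.1]
width: 0.043
gripper_force: 47.4
t 7.52 pos [ 0.4742 -0.3781  0.0824] yaw 5.50 tilt [-0.0031  0.0039] w 0.0430 F [-0.9  1.5 -4.1] g 47.4
rz 0.00 | dx 0.0040 dy 0.0193 dz 0.0024 | rows>=0.48
rz 0.00 | dx 0.0000 dy 0.0000 dz 0.0945 | rows>=2.27
```

```bash
python3 -m pendant '[{"dx":0.004,"dy":0.019,"dz":0.02,"rx":0,"ry":0,"rz":0,"hand":0.035},{"dx":0,"dy":0,"dz":0.035,"rx":0,"ry":0,"rz":0,"hand":0.035},{"dx":0,"dy":0,"dz":0.03,"rx":0,"ry":0,"rz":0,"hand":0.035},{"dx":0,"dy":0,"dz":0.01,"rx":0,"ry":0,"rz":0,"hand":0.035},{"dx":0,"dy":0,"dz":0.001,"rx":0,"ry":0,"rz":0,"hand":0.035},{"dx":0,"dy":0,"dz":0,"rx":0,"ry":0,"rz":0,"hand":0.035}]'
```

```text
clock: 8.02
position: [0.4813, -0.3961, -0.0116]
ee_rot: [-0.001, 0.999, 0.049, -0.0]
contact_force: [0.3, 0.6, -1.6]
width: 0.0432
gripper_force: 48.1
```

```bash
python3 -m pendant '[{"dx":0,"dy":0,"dz":0.002,"rx":0,"ry":0,"rz":0,"hand":0.035},{"dx":0,"dy":0,"dz":0.002,"rx":0,"ry":0,"rz":0,"hand":0.035},{"dx":0,"dy":0,"dz":0,"rx":0,"ry":0,"rz":0,"hand":0.035}]'
```

```text
clock: 8.27
position: [0.4819, -0.3978, -0.0146]
ee_rot: [0.001, 0.999, 0.048, 0.0]
contact_force: [-0.3, 0.7, -3.6]
width: 0.043
gripper_force: 48.1
```

```bash
python3 -m pendant '[{"dx":0,"dy":0,"dz":0.001,"rx":0,"ry":0,"rz":0,"hand":0.035},{"dx":0,"dy":0,"dz":0,"rx":0,"ry":0,"rz":0,"hand":0.035},{"dx":0,"dy":0,"dz":0,"rx":0,"ry":0,"rz":0,"hand":0.075},{"dx":0,"dy":0,"dz":0,"rx":0,"ry":0,"rz":0,"hand":0.075},{"dx":0,"dy":0,"dz":0,"rx":0,"ry":0,"rz":0,"hand":0.075},{"dx":0,"dy":0,"dz":-0.02,"rx":0,"ry":0,"rz":0,"hand":0.075},{"dx":0,"dy":0,"dz":-0.04,"rx":0,"ry":0,"rz":0,"hand":0.075},{"dx":0,"dy":0,"dz":-0.04,"rx":0,"ry":0,"rz":0,"hand":0.08},{"dx":0,"dy":0,"dz":0,"rx":0,"ry":0,"rz":0,"hand":0.08}]'
python3 plan.py '[[0.5185,0.142,0.08,5.3],[0.5185,0.142,-0.015,5.3]]'
```

```text
clock: 9.02
position: [0.4856, -0.402, 0.092]
ee_rot: [0.006, 0.999, 0.048, 0.005]
contact_force: [0.7, -1.5, 0.9]
width: 0.0798
gripper_force: 0.0
t 9.02 pos [ 0.4856 -0.402   0.092 ] yaw 5.51 tilt [ 0.011  -0.0114] w 0.0798 F [ 0.7 -1.5  0.9] g 0.0
rz 0.21 | dx 0.0830 dy -0.5387 dz 0.0120 | rows>=13.07
rz 0.00 | dx 0.0000 dy 0.0000 dz 0.0950 | rows>=2.28
```

```bash
python3 -m pendant '[{"dx":0.0055,"dy":-0.036,"dz":0,"rx":0,"ry":0,"rz":0.2,"hand":0.08},{"dx":0.0055,"dy":-0.036,"dz":0,"rx":0,"ry":0,"rz":0,"hand":0.08},{"dx":0.0055,"dy":-0.036,"dz":0,"rx":0,"ry":0,"rz":0,"hand":0.08},{"dx":0.0055,"dy":-0.036,"dz":0,"rx":0,"ry":0,"rz":0,"hand":0.08},{"dx":0.0055,"dy":-0.036,"dz":0,"rx":0,"ry":0,"rz":0,"hand":0.08},{"dx":0.0055,"dy":-0.036,"dz":0,"rx":0,"ry":0,"rz":0,"hand":0.08},{"dx":0.0055,"dy":-0.036,"dz":0,"rx":0,"ry":0,"rz":0,"hand":0.08},{"dx":0.0055,"dy":-0.036,"dz":0,"rx":0,"ry":0,"rz":0,"hand":0.08},{"dx":0.0055,"dy":-0.036,"dz":0,"rx":0,"ry":0,"rz":0,"hand":0.08},{"dx":0.0055,"dy":-0.036,"dz":0,"rx":0,"ry":0,"rz":0,"hand":0.08},{"dx":0.0055,"dy":-0.036,"dz":0,"rx":0,"ry":0,"rz":0,"hand":0.08},{"dx":0.0055,"dy":-0.036,"dz":0,"rx":0,"ry":0,"rz":0,"hand":0.08}]' | head -2
python3 -m pendant '[{"dx":0.0055,"dy":-0.036,"dz":0,"rx":0,"ry":0,"rz":0,"hand":0.08},{"dx":0.0055,"dy":-0.036,"dz":0,"rx":0,"ry":0,"rz":0,"hand":0.08},{"dx":0.0055,"dy":-0.036,"dz":0,"rx":0,"ry":0,"rz":0,"hand":0.08},{"dx":0,"dy":0,"dz":0,"rx":0,"ry":0,"rz":0,"hand":0.08},{"dx":0,"dy":0,"dz":0,"rx":0,"ry":0,"rz":0,"hand":0.08},{"dx":0,"dy":0,"dz":0,"rx":0,"ry":0,"rz":0,"hand":0.08}]' | head -2
python3 plan.py '[[0.5185,0.142,-0.015,5.3]]'
python3 -c "
from h import *
cam('wrist','pics/w5.png')"
```

```text
clock: 10.02
position: [0.5072, 0.0402, 0.0839]
clock: 10.52
position: [0.5134, 0.1474, 0.0835]
t 10.52 pos [0.5134 0.1474 0.0835] yaw 5.36 tilt [-0.0001 -0.0008] w 0.0802 F [ 0.1 -0.3 -0.8] g 0.0
rz 0.06 | dx 0.0046 dy 0.0058 dz 0.0985 | rows>=2.37
```

View pics/w5.png

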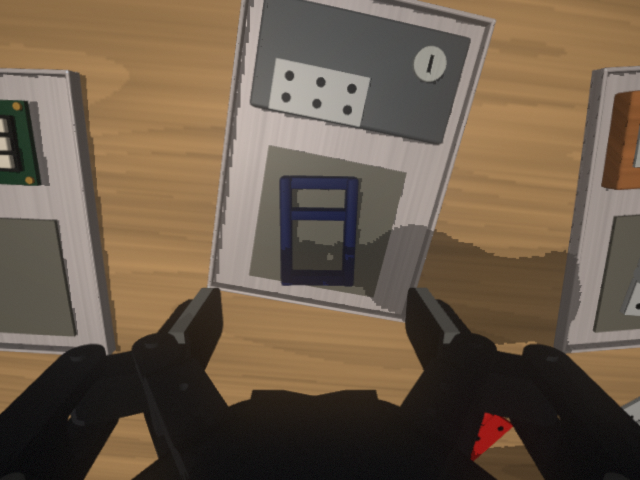

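The bezel's corners are about (280,177), (359,178), (354,284) and (281,284). The door pad's are (269,147), (407,173), (376,298) and (249,275).

```bash
python3 - <<'E'
from m import *
c=load('pics/w5.png')
print(rect(pix2w(c,[(280,177),(359,178),(354,284.5),(281,284.5)],.021)))
print(rect(pix2w(c,[(269,147),(407,173),(376,298),(249,275)],.006)))
import plan
plan.go((.5185,.1435,-.015,5.3))
E
```

```text
(array([0.5182, 0.1449]), np.float64(4.6), np.float64(5.0), np.float64(0.0782), np.float64(0.0534))
(array([0.5196, 0.1397]), np.float64(-5.1), np.float64(-5.4), np.float64(0.0991), np.float64(0.1007))
t 10.57 pos [0.5134 0.1468 0.0835] yaw 5.28 tilt [-0.0001 -0.0007] w 0.0800 F [-0.  -0.4  0.1] g 0.0
rz -0.02 | dx 0.0048 dy 0.0037 dz 0.0985 | rows>=2.37
```

```bash
cat > blob.py <<'E'
from h import *
def blob(png,hsv_lo,hsv_hi,box,z):
    im=cv2.imread(png); x0,y0,x1,y1=box
    m=cv2.inRange(cv2.cvtColor(im[y0:y1,x0:x1],cv2.COLOR_BGR2HSV),hsv_lo,hsv_hi)
    n,l,st,ce=cv2.connectedComponentsWithStats(m); k=1+np.argmax(st[1:,4])
    P=cv2.findNonZero((l==k).astype(np.uint8)).reshape(-1,2)+[x0,y0]
    W=pix2w(load(png),P,z)[:,:2]
    (c,s,a)=cv2.minAreaRect((W*1000).astype(np.float32))
    return len(P),W.mean(0).round(4),np.round(c,1),np.round(s,1),round(a,1)
E
python3 - <<'E'
from blob import *
cam('top','pics/top1.png')
print('padlock0',blob('pics/top0.png',(15,120,100),(30,255,255),(85,270,145,325),.026))
print('padlock1',blob('pics/top1.png',(15,120,100),(30,255,255),(468,255,535,310),.026))
E
python3 -m pendant '[{"dx":0.0048,"dy":0.004,"dz":0.03,"rx":0,"ry":0,"rz":0,"hand":0.075},{"dx":0,"dy":0,"dz":0.035,"rx":0,"ry":0,"rz":0,"hand":0.075},{"dx":0,"dy":0,"dz":0.025,"rx":0,"ry":0,"rz":0,"hand":0.075},{"dx":0,"dy":0,"dz":0.008,"rx":0,"ry":0,"rz":0,"hand":0.075},{"dx":0,"dy":0,"dz":0.002,"rx":0,"ry":0,"rz":0,"hand":0.075},{"dx":0,"dy":0,"dz":0,"rx":0,"ry":0,"rz":0,"hand":0.075}]'
python3 plan.py '[[0.5185,0.1435,-0.02,5.3]]'
```

```text
padlock0 (435, array([0.4416, 0.3888]), array([441.9, 388.7]), array([38.9, 43.9]), 17.2)
padlock1 (425, array([ 0.4837, -0.3959]), array([ 483.9, -395.7]), array([38.3, 46.8]), 5.8)
clock: 11.12
position: [0.5191, 0.1432, -0.0163]
ee_rot: [0.0, 0.999, 0.046, -0.0]
contact_force: [0.0, 0.2, 0.7]
width: 0.0748
gripper_force: 0.0
t 11.12 pos [ 0.5191  0.1432 -0.0163] yaw 5.22 tilt [-0.0001 -0.0002] w 0.0748 F [0.  0.2 0.7] g 0.0
rz -0.08 | dx -0.0006 dy -0.0003 dz 0.0037 | rows>=0.09
```

```bash
python3 -m pendant '[{"dx":-0.0005,"dy":0,"dz":0.003,"rx":0,"ry":0,"rz":0,"hand":0.075},{"dx":0,"dy":0,"dz":0.003,"rx":0,"ry":0,"rz":0,"hand":0.075},{"dx":0,"dy":0,"dz":0,"rx":0,"ry":0,"rz":0,"hand":0.075}]' | sed -n '2p;4p'
python3 -m pendant '[{"dx":0,"dy":0,"dz":0,"rx":0,"ry":0,"rz":0,"hand":0.045},{"dx":0,"dy":0,"dz":0,"rx":0,"ry":0,"rz":0,"hand":0.045},{"dx":0,"dy":0,"dz":0,"rx":0,"ry":0,"rz":0,"hand":0.045},{"dx":0,"dy":0,"dz":0,"rx":0,"ry":0,"rz":0,"hand":0.045}]' 25
python3 - <<'E'
from blob import *
im=cv2.imread('pics/top1.png'); print(im[290,100],im[310,130],im[300,82])
print('kpad',blob('pics/top1.png',(8,15,90),(40,70,165),(76,262,152,325),.006))
for u in [('bezel0','top0',(105,80,20),(130,255,200),(222,238,262,292),.021)]: print(u[0],blob('pics/%s.png'%u[1],*u[2:]))
E
```

```text
position: [0.5188, 0.144, -0.0217]
contact_force: [0.3, -0.1, -0.4]
clock: 11.7
position: [0.5188, 0.1443, -0.0213]
ee_rot: [-0.0, 0.999, 0.046, 0.001]
contact_force: [-0.1, -0.6, 5.6]
width: 0.0535
gripper_force: 30.1
[129 144 152] [128 144 155] [216 217 230]
kpad (2478, array([0.4552, 0.3886]), array([455.3, 387.7]), array([99.6, 99.8]), 3.2)
bezel0 (357, array([0.5353, 0.1449]), array([526.4, 144.6]), array([65.7, 51.6]), 1.7)
```

```bash
python3 -m pendant '[{"dx":0,"dy":0,"dz":-0.02,"rx":0,"ry":0,"rz":0,"hand":0.045},{"dx":0,"dy":0,"dz":-0.035,"rx":0,"ry":0,"rz":1.2,"hand":0.045},{"dx":0,"dy":0,"dz":-0.025,"rx":0,"ry":0,"rz":1.1,"hand":0.045},{"dx":0,"dy":0,"dz":0,"rx":0,"ry":0,"rz":0,"hand":0.045}]'
python3 plan.py '[[0.4543,0.39,0.05,3.0],[0.4543,0.39,-0.0205,3.0]]'
```

```text
clock: 12.03
position: [0.5223, 0.1448, 0.0628]
ee_rot: [-0.001, 1.0, 0.026, 0.005]
contact_force: [0.7, -1.5, -0.6]
width: 0.0536
gripper_force: 26.8
t 12.03 pos [0.5223 0.1448 0.0628] yaw 2.99 tilt [0.0108 0.0014] w 0.0536 F [ 0.7 -1.5 -0.6] g 26.8
rz -0.01 | dx -0.0551 dy -0.2484 dz 0.0128 | rows>=6.11
rz 0.00 | dx 0.0000 dy 0.0000 dz 0.0705 | rows>=1.69
```

```bash
python3 -m pendant '[{"dx":-0.004,"dy":-0.02,"dz":0,"rx":0,"ry":0,"rz":0,"hand":0.045},{"dx":-0.007,"dy":-0.033,"dz":0,"rx":0,"ry":0,"rz":0,"hand":0.045},{"dx":-0.007,"dy":-0.033,"dz":0,"rx":0,"ry":0,"rz":0,"hand":0.045},{"dx":-0.007,"dy":-0.033,"dz":0,"rx":0,"ry":0,"rz":0,"hand":0.045},{"dx":-0.007,"dy":-0.033,"dz":0,"rx":0,"ry":0,"rz":0,"hand":0.045},{"dx":-0.007,"dy":-0.033,"dz":0,"rx":0,"ry":0,"rz":0,"hand":0.045},{"dx":-0.007,"dy":-0.033,"dz":0,"rx":0,"ry":0,"rz":0,"hand":0.045},{"dx":-0.006,"dy":-0.03,"dz":0.012,"rx":0,"ry":0,"rz":0,"hand":0.045},{"dx":0,"dy":0,"dz":0,"rx":0,"ry":0,"rz":0,"hand":0.045},{"dx":0,"dy":0,"dz":0,"rx":0,"ry":0,"rz":0,"hand":0.045},{"dx":0,"dy":0,"dz":0,"rx":0,"ry":0,"rz":0,"hand":0.045}]' | head -1
python3 plan.py '[[0.4543,0.39,0.05,3.0],[0.4543,0.39,-0.0205,3.0]]'
```

```text
clock: 12.95
t 12.95 pos [0.4527 0.3883 0.0449] yaw 3.06 tilt [-0.001  -0.0016] w 0.0538 F [-0.  -0.7 -0. ] g 26.8
rz 0.06 | dx 0.0017 dy -0.0016 dz -0.0051 | rows>=0.14
rz 0.00 | dx 0.0000 dy 0.0000 dz 0.0705 | rows>=1.69
```

```bash
python3 -m pendant '[{"dx":0.0015,"dy":-0.0015,"dz":0.025,"rx":0,"ry":0,"rz":0,"hand":0.045},{"dx":0,"dy":0,"dz":0.025,"rx":0,"ry":0,"rz":0,"hand":0.045},{"dx":0,"dy":0,"dz":0.01,"rx":0,"ry":0,"rz":0,"hand":0.045},{"dx":0,"dy":0,"dz":0.003,"rx":0,"ry":0,"rz":0,"hand":0.045},{"dx":0,"dy":0,"dz":0,"rx":0,"ry":0,"rz":0,"hand":0.045},{"dx":0,"dy":0,"dz":0,"rx":0,"ry":0,"rz":0,"hand":0.045}]' | head -1
python3 plan.py '[[0.4543,0.39,-0.0205,3.0]]'
```

```text
clock: 13.45
t 13.45 pos [ 0.4556  0.3903 -0.0166] yaw 2.95 tilt [0.0012 0.0006] w 0.0535 F [-0.3  0.5 -0.3] g 26.8
rz -0.05 | dx -0.0013 dy 0.0003 dz 0.0039 | rows>=0.10
```

```bash
python3 -m pendant '[{"dx":-0.0008,"dy":0,"dz":0.002,"rx":0,"ry":0,"rz":0,"hand":0.045},{"dx":0,"dy":0,"dz":0.002,"rx":0,"ry":0,"rz":0,"hand":0.045},{"dx":0,"dy":0,"dz":0,"rx":0,"ry":0,"rz":0,"hand":0.045},{"dx":0,"dy":0,"dz":0,"rx":0,"ry":0,"rz":0,"hand":0.045}]'
python3 -m pendant '[{"dx":0,"dy":0,"dz":0,"rx":0,"ry":0,"rz":0,"hand":0.075},{"dx":0,"dy":0,"dz":0,"rx":0,"ry":0,"rz":0,"hand":0.075},{"dx":0,"dy":0,"dz":0,"rx":0,"ry":0,"rz":0,"hand":0.075},{"dx":0,"dy":0,"dz":-0.02,"rx":0,"ry":0,"rz":0,"hand":0.075},{"dx":0,"dy":0,"dz":-0.04,"rx":0,"ry":0,"rz":0,"hand":0.08},{"dx":0,"dy":0,"dz":-0.04,"rx":0,"ry":0,"rz":0,"hand":0.08},{"dx":0,"dy":0,"dz":0,"rx":0,"ry":0,"rz":0,"hand":0.08},{"dx":0,"dy":0,"dz":0,"rx":0,"ry":0,"rz":0,"hand":0.08},{"dx":0,"dy":0,"dz":0,"rx":0,"ry":0,"rz":0,"hand":0.08}]'|head -2
python3 - <<'E'
from h import *
cam('wrist','pics/w6.png')
im=cv2.imread('pics/w6.png')[90:330,180:460]
cv2.imwrite('pics/w6c.png',cv2.resize(im,None,fx=2.5,fy=2.5,interpolation=cv2.INTER_CUBIC))
E
```

```text
clock: 13.78
position: [0.454, 0.3906, -0.021]
ee_rot: [-0.0, 1.0, 0.026, 0.0]
contact_force: [-0.0, -0.4, -0.5]
width: 0.0533
gripper_force: 26.8
clock: 14.53
position: [0.4535, 0.3903, 0.0785]
```

View pics/w6c.png

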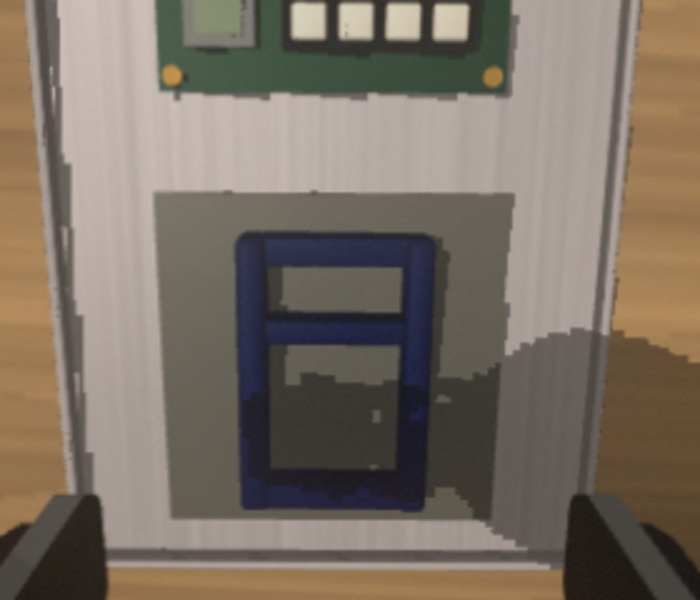

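The bezel sits square on the keypad pad. In the crop, the pad corners are (154,193), (515,194), (491,520) and (171,518), and the bezel's are (236,234), (435,235), (424,510) and (242,509).

```bash
python3 - <<'E'
from m import *
c=load('pics/w6.png')
f=lambda p:(np.array(p)+.5)/2.5-.5+[180,90]
a=rect(pix2w(c,f([(236,234),(435,235),(424,510),(242,509)]),.021));b=rect(pix2w(c,f([(154,193),(515,194),(491,520),(171,518)]),.006))
print(a,b,a[0]-b[0])
cam('top','pics/top2.png')
import plan
plan.go((.508,-.141,.08,-1))
E
```

```text
(array([0.4539, 0.391 ]), np.float64(2.6), np.float64(2.7), np.float64(0.0797), np.float64(0.0527)) (array([0.4533, 0.3914]), np.float64(2.4), np.float64(2.8), np.float64(0.0997), np.float64(0.1001)) [ 0.0006 -0.0004]
t 14.63 pos [0.4526 0.3897 0.077 ] yaw 3.01 tilt [-0.0028 -0.0019] w 0.0800 F [-0.1  0.5 -0.3] g 0.0
rz 4.01 | dx 0.0646 dy 0.5296 dz -0.0030 | rows>=12.80
```

Off centre by only 0.7 mm and square, so I'll go on to the hinge.

```bash
python3 -m pendant '[{"dx":0,"dy":0,"dz":0,"rx":0,"ry":0,"rz":4.0,"hand":0.08},{"dx":0.0046,"dy":0.0378,"dz":0,"rx":0,"ry":0,"rz":0,"hand":0.08},{"dx":0.0046,"dy":0.0378,"dz":0,"rx":0,"ry":0,"rz":0,"hand":0.08},{"dx":0.0046,"dy":0.0378,"dz":0,"rx":0,"ry":0,"rz":0,"hand":0.08},{"dx":0.0046,"dy":0.0378,"dz":0,"rx":0,"ry":0,"rz":0,"hand":0.08},{"dx":0.0046,"dy":0.0378,"dz":0,"rx":0,"ry":0,"rz":0,"hand":0.08},{"dx":0.0046,"dy":0.0378,"dz":0,"rx":0,"ry":0,"rz":0,"hand":0.08},{"dx":0.0046,"dy":0.0378,"dz":0,"rx":0,"ry":0,"rz":0,"hand":0.08},{"dx":0.0046,"dy":0.0378,"dz":0,"rx":0,"ry":0,"rz":0,"hand":0.08},{"dx":0.0046,"dy":0.0378,"dz":0,"rx":0,"ry":0,"rz":0,"hand":0.08},{"dx":0.0046,"dy":0.0378,"dz":0,"rx":0,"ry":0,"rz":0,"hand":0.08},{"dx":0.0046,"dy":0.0378,"dz":0,"rx":0,"ry":0,"rz":0,"hand":0.08}]' | head -2
python3 -m pendant '[{"dx":0.0046,"dy":0.0378,"dz":0,"rx":0,"ry":0,"rz":0,"hand":0.08},{"dx":0.0046,"dy":0.0378,"dz":0,"rx":0,"ry":0,"rz":0,"hand":0.08},{"dx":0.0046,"dy":0.0378,"dz":0,"rx":0,"ry":0,"rz":0,"hand":0.08},{"dx":0,"dy":0,"dz":0,"rx":0,"ry":0,"rz":0,"hand":0.08},{"dx":0,"dy":0,"dz":0,"rx":0,"ry":0,"rz":0,"hand":0.08},{"dx":0,"dy":0,"dz":0,"rx":0,"ry":0,"rz":0,"hand":0.08},{"dx":0,"dy":0,"dz":0,"rx":0,"ry":0,"rz":0,"hand":0.08}]' | head -2
python3 plan.py '[[0.508,-0.141,0.08,-1.0]]'
python3 - <<'E'
from h import *
cam('wrist','pics/w7.png')
im=cv2.imread('pics/w7.png')[100:340,180:460]
cv2.imwrite('pics/w7c.png',cv2.resize(im,None,fx=2.5,fy=2.5,interpolation=cv2.INTER_CUBIC))
E
```

```text
clock: 15.63
position: [0.4958, -0.0277, 0.0771]
clock: 16.22
position: [0.508, -0.1382, 0.0776]
t 16.22 pos [ 0.508  -0.1382  0.0776] yaw -0.94 tilt [-0.0024  0.0015] w 0.0798 F [-0.2 -0.1 -0.1] g 0.0
rz 0.06 | dx 0.0001 dy 0.0028 dz -0.0024 | rows>=0.09
```

View pics/w7c.png

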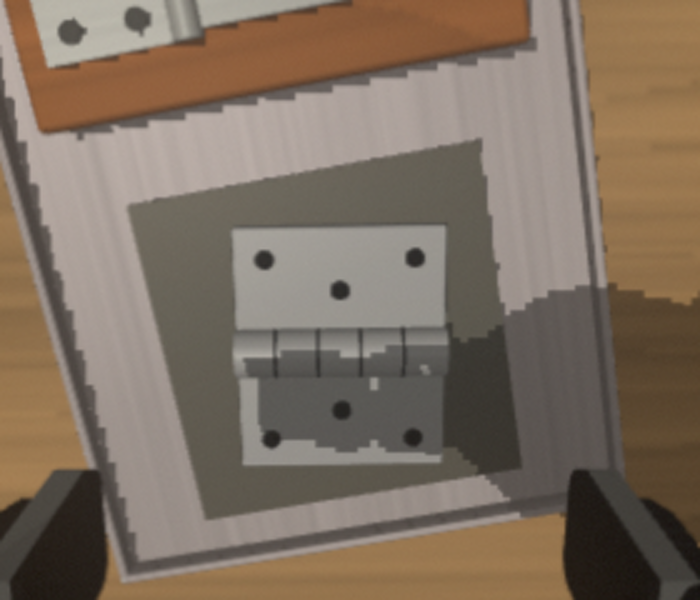

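The large chrome hinge's leaf corners are at crop (233,229), (446,226), (441,462) and (244,465). The hasp pad's are at (128,206), (481,140), (521,468) and (206,520).

```bash
python3 - <<'E'
from m import *
c=load('pics/w7.png')
f=lambda p:(np.array(p)+.5)/2.5-.5+[180,100]
for z,p in((.012,[(233,229),(446,226),(441,462),(244,465)]),(.006,[(128,206),(481,140),(521,468),(206,520)])): print(rect(pix2w(c,f(p),z)))
P=pix2w(c,f([(233,353),(449,351)]),.02);print(P)
E
python3 plan.py '[[0.508,-0.1395,-0.015,-0.5]]'
```

```text
(array([ 0.5067, -0.1394]), np.float64(-0.1), np.float64(0.0), np.float64(0.0708), np.float64(0.0588))
(array([ 0.5072, -0.1374]), np.float64(9.2), np.float64(9.5), np.float64(0.0997), np.float64(0.0995))
[[ 0.50884907 -0.10947142  0.02      ]
 [ 0.50852357 -0.16932891  0.02      ]]
t 16.27 pos [ 0.5083 -0.1381  0.0779] yaw -0.91 tilt [-0.0017  0.001 ] w 0.0801 F [ 0.8 -0.5  0.5] g 0.0
rz -0.41 | dx -0.0002 dy 0.0014 dz 0.0929 | rows>=2.23
```

```bash
python3 -m pendant '[{"dx":-0.0012,"dy":0.0013,"dz":0.03,"rx":0,"ry":0,"rz":-0.6,"hand":0.08},{"dx":0,"dy":0,"dz":0.035,"rx":0,"ry":0,"rz":0,"hand":0.08},{"dx":0,"dy":0,"dz":0.025,"rx":0,"ry":0,"rz":0,"hand":0.08},{"dx":0,"dy":0,"dz":0.006,"rx":0,"ry":0,"rz":0,"hand":0.08},{"dx":0,"dy":0,"dz":0.003,"rx":0,"ry":0,"rz":0,"hand":0.08},{"dx":0,"dy":0,"dz":0,"rx":0,"ry":0,"rz":0,"hand":0.08},{"dx":0,"dy":0,"dz":0,"rx":0,"ry":0,"rz":0,"hand":0.08}]' | sed -n '2p;4p'
python3 plan.py '[[0.507,-0.1394,-0.022,-0.3]]'
```

```text
position: [0.5092, -0.1411, -0.0191]
contact_force: [0.7, -0.1, -0.1]
t 16.85 pos [ 0.5092 -0.1411 -0.0191] yaw -0.35 tilt [ 0.0025 -0.0011] w 0.0801 F [ 0.7 -0.1 -0.1] g 0.0
rz -0.05 | dx -0.0022 dy -0.0016 dz 0.0029 | rows>=0.10
```

```bash
python3 -m pendant '[{"dx":-0.001,"dy":-0.001,"dz":0.002,"rx":0,"ry":0,"rz":0,"hand":0.08},{"dx":0,"dy":0,"dz":0.001,"rx":0,"ry":0,"rz":0,"hand":0.08},{"dx":0,"dy":0,"dz":0,"rx":0,"ry":0,"rz":0,"hand":0.08}]' | sed -n '2p;4p'
python3 -m pendant '[{"dx":0,"dy":0,"dz":0,"rx":0,"ry":0,"rz":0,"hand":0.05},{"dx":0,"dy":0,"dz":0,"rx":0,"ry":0,"rz":0,"hand":0.05},{"dx":0,"dy":0,"dz":0,"rx":0,"ry":0,"rz":0,"hand":0.05},{"dx":0,"dy":0,"dz":0,"rx":0,"ry":0,"rz":0,"hand":0.05}]' 60
```

```text
position: [0.5072, -0.1402, -0.0227]
contact_force: [1.2, -0.5, 0.2]
clock: 17.43
position: [0.5072, -0.14, -0.0222]
ee_rot: [0.0, 1.0, -0.004, 0.001]
contact_force: [-1.6, 2.1, 7.4]
width: 0.0584
gripper_force: 69.0
```

```bash
python3 -m pendant '[{"dx":0,"dy":0,"dz":-0.02,"rx":0,"ry":0,"rz":0,"hand":0.05},{"dx":0,"dy":0,"dz":-0.035,"rx":0,"ry":0,"rz":2.5,"hand":0.05},{"dx":0,"dy":0,"dz":-0.02,"rx":0,"ry":0,"rz":2.4,"hand":0.05},{"dx":0,"dy":0,"dz":0,"rx":0,"ry":0,"rz":0,"hand":0.05},{"dx":0,"dy":0,"dz":0,"rx":0,"ry":0,"rz":0,"hand":0.05},{"dx":0,"dy":0,"dz":0,"rx":0,"ry":0,"rz":0,"hand":0.05}]'
python3 plan.py '[[0.520,0.1393,0.05,-5.25]]'
```

```text
clock: 17.93
position: [0.5057, -0.1396, 0.0507]
ee_rot: [-0.0, 0.999, -0.046, -0.001]
contact_force: [-1.0, 0.9, -2.5]
width: 0.0582
gripper_force: 66.1
t 17.93 pos [ 0.5057 -0.1396  0.0507] yaw -5.27 tilt [-0.002   0.0008] w 0.0582 F [-1.   0.9 -2.5] g 66.1
rz -0.02 | dx -0.0113 dy -0.2790 dz 0.0007 | rows>=6.70
```

```bash
python3 -m pendant '[{"dx":-0.001,"dy":-0.02,"dz":0,"rx":0,"ry":0,"rz":0,"hand":0.05},{"dx":-0.0015,"dy":-0.034,"dz":0,"rx":0,"ry":0,"rz":0,"hand":0.05},{"dx":-0.0015,"dy":-0.037,"dz":0,"rx":0,"ry":0,"rz":0,"hand":0.05},{"dx":-0.0015,"dy":-0.037,"dz":0,"rx":0,"ry":0,"rz":0,"hand":0.05},{"dx":-0.0015,"dy":-0.037,"dz":0,"rx":0,"ry":0,"rz":0,"hand":0.05},{"dx":-0.0015,"dy":-0.037,"dz":0,"rx":0,"ry":0,"rz":0,"hand":0.05},{"dx":-0.0015,"dy":-0.037,"dz":0,"rx":0,"ry":0,"rz":0,"hand":0.05},{"dx":-0.0015,"dy":-0.03,"dz":0,"rx":0,"ry":0,"rz":0,"hand":0.05},{"dx":0,"dy":-0.01,"dz":0,"rx":0,"ry":0,"rz":0,"hand":0.05},{"dx":0,"dy":0,"dz":0,"rx":0,"ry":0,"rz":0,"hand":0.05},{"dx":0,"dy":0,"dz":0,"rx":0,"ry":0,"rz":0,"hand":0.05},{"dx":0,"dy":0,"dz":0,"rx":0,"ry":0,"rz":0,"hand":0.05}]' | head -1
python3 plan.py '[[0.520,0.1393,-0.021,-5.25]]'
```

```text
clock: 18.93
t 18.93 pos [0.5203 0.1376 0.0505] yaw -5.31 tilt [-0.0024 -0.0012] w 0.0581 F [ 1.1 -0.1 -2.4] g 66.0
rz -0.06 | dx -0.0004 dy -0.0017 dz 0.0715 | rows>=1.72
```

```bash
python3 -m pendant '[{"dx":0,"dy":-0.0015,"dz":0.025,"rx":0,"ry":0,"rz":0,"hand":0.05},{"dx":0,"dy":0,"dz":0.025,"rx":0,"ry":0,"rz":0,"hand":0.05},{"dx":0,"dy":0,"dz":0.012,"rx":0,"ry":0,"rz":0,"hand":0.05},{"dx":0,"dy":0,"dz":0.004,"rx":0,"ry":0,"rz":0,"hand":0.05},{"dx":0,"dy":0,"dz":0,"rx":0,"ry":0,"rz":0,"hand":0.05},{"dx":0,"dy":0,"dz":0,"rx":0,"ry":0,"rz":0,"hand":0.05},{"dx":0,"dy":0,"dz":0,"rx":0,"ry":0,"rz":0,"hand":0.05}]' | head -1
python3 plan.py '[[0.520,0.1393,-0.0215,-5.25]]'
```

```text
clock: 19.52
t 19.52 pos [ 0.5224  0.1398 -0.0134] yaw -5.35 tilt [0.0022 0.0001] w 0.0582 F [-0.2 -0.7 -2.1] g 65.9
rz -0.10 | dx -0.0024 dy 0.0008 dz 0.0081 | rows>=0.20
```

```bash
python3 -m pendant '[{"dx":-0.0015,"dy":0.0005,"dz":0.004,"rx":0,"ry":0,"rz":0,"hand":0.05},{"dx":0,"dy":0,"dz":0.002,"rx":0,"ry":0,"rz":0,"hand":0.05},{"dx":0,"dy":0,"dz":0,"rx":0,"ry":0,"rz":0,"hand":0.05},{"dx":0,"dy":0,"dz":0,"rx":0,"ry":0,"rz":0,"hand":0.05},{"dx":0,"dy":0,"dz":0,"rx":0,"ry":0,"rz":0,"hand":0.05}]' | head -1
python3 plan.py '[[0.520,0.1393,-0.0215,-5.25]]'
```

```text
clock: 19.93
t 19.93 pos [ 0.5198  0.1401 -0.0203] yaw -5.28 tilt [ 0.0004 -0.0001] w 0.0584 F [-0.3 -0.4 -2.1] g 66.0
rz -0.03 | dx 0.0002 dy 0.0008 dz 0.0012 | rows>=0.03
```

```bash
python3 -m pendant '[{"dx":0.0003,"dy":0.0008,"dz":0.001,"rx":0,"ry":0,"rz":0,"hand":0.05},{"dx":0,"dy":0,"dz":0.0005,"rx":0,"ry":0,"rz":0,"hand":0.05},{"dx":0,"dy":0,"dz":0,"rx":0,"ry":0,"rz":0,"hand":0.05},{"dx":0,"dy":0,"dz":0,"rx":0,"ry":0,"rz":0,"hand":0.05}]' | sed -n '2p;4p'
python3 -m pendant '[{"dx":0,"dy":0,"dz":0,"rx":0,"ry":0,"rz":0,"hand":0.08},{"dx":0,"dy":0,"dz":0,"rx":0,"ry":0,"rz":0,"hand":0.08},{"dx":0,"dy":0,"dz":0,"rx":0,"ry":0,"rz":0,"hand":0.08},{"dx":0,"dy":0,"dz":-0.02,"rx":0,"ry":0,"rz":0,"hand":0.08},{"dx":0,"dy":0,"dz":-0.04,"rx":0,"ry":0,"rz":0,"hand":0.08},{"dx":0,"dy":0,"dz":-0.04,"rx":0,"ry":0,"rz":0,"hand":0.08},{"dx":0,"dy":0,"dz":0,"rx":0,"ry":0,"rz":0,"hand":0.08},{"dx":0,"dy":0,"dz":0,"rx":0,"ry":0,"rz":0,"hand":0.08},{"dx":0,"dy":0,"dz":0,"rx":0,"ry":0,"rz":0,"hand":0.08}]'|head -2
python3 - <<'E'
from h import *
cam('wrist','pics/w8.png')
im=cv2.imread('pics/w8.png')[90:330,180:460]
cv2.imwrite('pics/w8c.png',cv2.resize(im,None,fx=2.5,fy=2.5,interpolation=cv2.INTER_CUBIC))
E
```

```text
position: [0.5199, 0.1391, -0.022]
contact_force: [0.3, 0.7, -1.6]
clock: 21.02
position: [0.5196, 0.1391, 0.0781]
```

View pics/w8c.png

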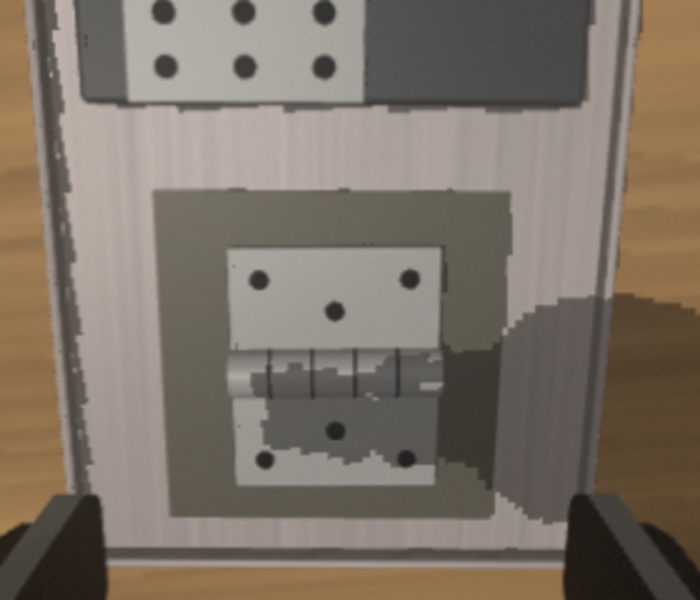

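The hinge is in the door tray and looks square. Its leaf corners are at crop (228,248), (441,247), (435,485) and (236,487), and the pad's at (154,190), (511,191), (493,517) and (170,517).

```bash
python3 - <<'E'
from m import *
c=load('pics/w8.png')
f=lambda p:(np.array(p)+.5)/2.5-.5+[180,90]
a=rect(pix2w(c,f([(228,248),(441,247),(435,485),(236,487)]),.012));b=rect(pix2w(c,f([(154,190),(511,191),(493,517),(170,517)]),.006))
print(a,b,a[0]-b[0])
import plan
plan.go((.482,-.3977,.08,5.5))
E
```

```text
(array([0.5194, 0.1395]), np.float64(-5.0), np.float64(-4.8), np.float64(0.0714), np.float64(0.0591)) (array([0.5204, 0.1403]), np.float64(-5.5), np.float64(-5.3), np.float64(0.0997), np.float64(0.0997)) [-0.001  -0.0008]
t 21.07 pos [0.5189 0.139  0.0772] yaw -5.29 tilt [-0.002  -0.0003] w 0.0799 F [-0.7 -0.1 -0.2] g 0.0
rz -10.79 | dx -0.0882 dy 0.5307 dz -0.0028 | rows>=12.90
```

```bash
python3 -m pendant '[{"dx":0,"dy":0,"dz":0,"rx":0,"ry":0,"rz":-5.4,"hand":0.08},{"dx":0,"dy":0,"dz":0,"rx":0,"ry":0,"rz":-5.4,"hand":0.08},{"dx":-0.0063,"dy":0.038,"dz":0,"rx":0,"ry":0,"rz":0,"hand":0.08},{"dx":-0.0063,"dy":0.038,"dz":0,"rx":0,"ry":0,"rz":0,"hand":0.08},{"dx":-0.0063,"dy":0.038,"dz":0,"rx":0,"ry":0,"rz":0,"hand":0.08},{"dx":-0.0063,"dy":0.038,"dz":0,"rx":0,"ry":0,"rz":0,"hand":0.08},{"dx":-0.0063,"dy":0.038,"dz":0,"rx":0,"ry":0,"rz":0,"hand":0.08},{"dx":-0.0063,"dy":0.038,"dz":0,"rx":0,"ry":0,"rz":0,"hand":0.08},{"dx":-0.0063,"dy":0.038,"dz":0,"rx":0,"ry":0,"rz":0,"hand":0.08},{"dx":-0.0063,"dy":0.038,"dz":0,"rx":0,"ry":0,"rz":0,"hand":0.08},{"dx":-0.0063,"dy":0.038,"dz":0,"rx":0,"ry":0,"rz":0,"hand":0.08},{"dx":-0.0063,"dy":0.038,"dz":0,"rx":0,"ry":0,"rz":0,"hand":0.08}]' | head -2
python3 -m pendant '[{"dx":-0.0063,"dy":0.038,"dz":0,"rx":0,"ry":0,"rz":0,"hand":0.08},{"dx":-0.0063,"dy":0.038,"dz":0,"rx":0,"ry":0,"rz":0,"hand":0.08},{"dx":-0.0063,"dy":0.038,"dz":0,"rx":0,"ry":0,"rz":0,"hand":0.08},{"dx":-0.0063,"dy":0.037,"dz":0,"rx":0,"ry":0,"rz":0,"hand":0.08},{"dx":0,"dy":0,"dz":0,"rx":0,"ry":0,"rz":0,"hand":0.08},{"dx":0,"dy":0,"dz":0,"rx":0,"ry":0,"rz":0,"hand":0.08},{"dx":0,"dy":0,"dz":0,"rx":0,"ry":0,"rz":0,"hand":0.08},{"dx":0,"dy":0,"dz":0,"rx":0,"ry":0,"rz":0,"hand":0.08}]' | head -2
python3 plan.py '[[0.482,-0.3977,-0.015,5.5]]'
python3 - <<'E'
from blob import *
cam('wrist','pics/w9.png')
lo,hi=(12,110,70),(32,255,255)
print(blob('pics/w3.png',lo,hi,(250,195,350,285),.026))
print(blob('pics/w9.png',lo,hi,(220,100,400,330),.026))
E
```

```text
clock: 22.07
position: [0.492, -0.2462, 0.0761]
clock: 22.73
position: [0.4824, -0.3959, 0.0768]
t 22.73 pos [ 0.4824 -0.3959  0.0768] yaw 5.55 tilt [-0.0021  0.0027] w 0.0798 F [ 0.8 -0.2 -0.4] g 0.0
rz 0.05 | dx -0.0006 dy 0.0017 dz 0.0918 | rows>=2.20
(3831, array([0.4418, 0.3924]), array([441.6, 392.3]), array([40.1, 43.4]), 15.2)
(3482, array([ 0.4841, -0.3973]), array([ 484. , -397.3]), array([39.5, 42.5]), 5.7)
```

```bash
python3 -m pendant '[{"dx":0.0004,"dy":0.0017,"dz":0.03,"rx":0,"ry":0,"rz":0,"hand":0.08},{"dx":0,"dy":0,"dz":0.035,"rx":0,"ry":0,"rz":0,"hand":0.075},{"dx":0,"dy":0,"dz":0.022,"rx":0,"ry":0,"rz":0,"hand":0.075},{"dx":0,"dy":0,"dz":0.003,"rx":0,"ry":0,"rz":0,"hand":0.075},{"dx":0,"dy":0,"dz":0,"rx":0,"ry":0,"rz":0,"hand":0.075},{"dx":0,"dy":0,"dz":0,"rx":0,"ry":0,"rz":0,"hand":0.075},{"dx":0,"dy":0,"dz":0,"rx":0,"ry":0,"rz":0,"hand":0.075}]' | head -1
python3 plan.py '[[0.4833,-0.3977,-0.0165,5.6]]'
```

```text
clock: 23.37
t 23.37 pos [ 0.4851 -0.4003 -0.0099] yaw 5.54 tilt [ 0.0027 -0.0028] w 0.0752 F [ 0.1 -0.4  0.7] g 0.0
rz -0.06 | dx -0.0015 dy -0.0028 dz 0.0066 | rows>=0.18
```

```bash
python3 -m pendant '[{"dx":-0.0008,"dy":-0.0012,"dz":0.004,"rx":0,"ry":0,"rz":0,"hand":0.075},{"dx":0,"dy":0,"dz":0.0,"rx":0,"ry":0,"rz":0,"hand":0.075},{"dx":0,"dy":0,"dz":0,"rx":0,"ry":0,"rz":0,"hand":0.075},{"dx":0,"dy":0,"dz":0,"rx":0,"ry":0,"rz":0,"hand":0.075}]' | head -1
python3 plan.py '[[0.4833,-0.3977,-0.0165,5.6]]'
```

```text
clock: 23.7
t 23.70 pos [ 0.4829 -0.3986 -0.0154] yaw 5.50 tilt [ 0.0006 -0.0006] w 0.0751 F [-0.8  0.4  0.1] g 0.0
rz -0.10 | dx 0.0005 dy -0.0008 dz 0.0011 | rows>=0.04
```

```bash
python3 -m pendant '[{"dx":0.0005,"dy":-0.0007,"dz":0.0005,"rx":0,"ry":0,"rz":0,"hand":0.075},{"dx":0,"dy":0,"dz":0,"rx":0,"ry":0,"rz":0,"hand":0.035},{"dx":0,"dy":0,"dz":0,"rx":0,"ry":0,"rz":0,"hand":0.035},{"dx":0,"dy":0,"dz":0,"rx":0,"ry":0,"rz":0,"hand":0.035},{"dx":0,"dy":0,"dz":0,"rx":0,"ry":0,"rz":0,"hand":0.035},{"dx":0,"dy":0,"dz":0,"rx":0,"ry":0,"rz":0,"hand":0.035}]' 45
python3 -m pendant '[{"dx":0,"dy":0,"dz":-0.02,"rx":0,"ry":0,"rz":0,"hand":0.035},{"dx":0,"dy":0,"dz":-0.035,"rx":0,"ry":0,"rz":-2,"hand":0.035},{"dx":0,"dy":0,"dz":-0.02,"rx":0,"ry":0,"rz":-1.8,"hand":0.035},{"dx":0,"dy":0,"dz":0,"rx":0,"ry":0,"rz":0,"hand":0.035},{"dx":0,"dy":0,"dz":0,"rx":0,"ry":0,"rz":0,"hand":0.035},{"dx":0,"dy":0,"dz":0,"rx":0,"ry":0,"rz":0,"hand":0.035}]' | head -1
python3 plan.py '[[0.5003,-0.139,0.06,9.35]]'
```

```text
clock: 24.2
position: [0.4834, -0.398, -0.0162]
ee_rot: [0.0, 0.999, 0.048, 0.0]
contact_force: [0.5, 0.3, 1.9]
width: 0.0433
gripper_force: 48.0
clock: 24.7
t 24.70 pos [ 0.482  -0.3964  0.0568] yaw 9.27 tilt [-0.0025  0.0025] w 0.0430 F [-0.8 -0.9 -3.3] g 47.6
rz -0.08 | dx 0.0599 dy -0.2510 dz -0.0032 | rows>=6.19
```

```bash
python3 -m pendant '[{"dx":0.005,"dy":-0.021,"dz":0,"rx":0,"ry":0,"rz":-0.1,"hand":0.035},{"dx":0.008,"dy":-0.034,"dz":0,"rx":0,"ry":0,"rz":0,"hand":0.035},{"dx":0.008,"dy":-0.034,"dz":0,"rx":0,"ry":0,"rz":0,"hand":0.035},{"dx":0.008,"dy":-0.034,"dz":0,"rx":0,"ry":0,"rz":0,"hand":0.035},{"dx":0.008,"dy":-0.034,"dz":0,"rx":0,"ry":0,"rz":0,"hand":0.035},{"dx":0.008,"dy":-0.034,"dz":0,"rx":0,"ry":0,"rz":0,"hand":0.035},{"dx":0.008,"dy":-0.034,"dz":0,"rx":0,"ry":0,"rz":0,"hand":0.035},{"dx":0.006,"dy":-0.026,"dz":0,"rx":0,"ry":0,"rz":0,"hand":0.035},{"dx":0,"dy":0,"dz":0,"rx":0,"ry":0,"rz":0,"hand":0.035},{"dx":0,"dy":0,"dz":0,"rx":0,"ry":0,"rz":0,"hand":0.035},{"dx":0,"dy":0,"dz":0,"rx":0,"ry":0,"rz":0,"hand":0.035},{"dx":0,"dy":0,"dz":0,"rx":0,"ry":0,"rz":0,"hand":0.035}]' | head -1
python3 plan.py '[[0.5003,-0.139,-0.0165,9.35]]'
```

```text
clock: 25.7
t 25.70 pos [ 0.5001 -0.1413  0.0578] yaw 9.35 tilt [-0.0012 -0.0001] w 0.0433 F [-0.3 -0.2 -3.1] g 47.5
rz 0.00 | dx 0.0006 dy -0.0022 dz 0.0743 | rows>=1.78
```

```bash
python3 -m pendant '[{"dx":0,"dy":-0.002,"dz":0.025,"rx":0,"ry":0,"rz":0,"hand":0.035},{"dx":0,"dy":0,"dz":0.025,"rx":0,"ry":0,"rz":0,"hand":0.035},{"dx":0,"dy":0,"dz":0.015,"rx":0,"ry":0,"rz":0,"hand":0.035},{"dx":0,"dy":0,"dz":0.005,"rx":0,"ry":0,"rz":0,"hand":0.035},{"dx":0,"dy":0,"dz":0,"rx":0,"ry":0,"rz":0,"hand":0.035},{"dx":0,"dy":0,"dz":0,"rx":0,"ry":0,"rz":0,"hand":0.035},{"dx":0,"dy":0,"dz":0,"rx":0,"ry":0,"rz":0,"hand":0.035},{"dx":0,"dy":0,"dz":0,"rx":0,"ry":0,"rz":0,"hand":0.035},{"dx":0,"dy":0,"dz":0,"rx":0,"ry":0,"rz":0,"hand":0.035}]' | head -1
python3 plan.py '[[0.5003,-0.139,-0.0165,9.35]]'
```

```text
clock: 26.45
t 26.45 pos [ 0.5009 -0.1389 -0.0104] yaw 9.40 tilt [ 0.0021 -0.001 ] w 0.0428 F [ 0.3  1.1 -2.9] g 47.5
rz 0.05 | dx -0.0006 dy 0.0000 dz 0.0061 | rows>=0.15
```

```bash
python3 -m pendant '[{"dx":-0.0005,"dy":0,"dz":0.003,"rx":0,"ry":0,"rz":0,"hand":0.035},{"dx":0,"dy":0,"dz":0.002,"rx":0,"ry":0,"rz":0,"hand":0.035},{"dx":0,"dy":0,"dz":0,"rx":0,"ry":0,"rz":0,"hand":0.035},{"dx":0,"dy":0,"dz":0,"rx":0,"ry":0,"rz":0,"hand":0.035},{"dx":0,"dy":0,"dz":0,"rx":0,"ry":0,"rz":0,"hand":0.035}]' | head -1
python3 plan.py '[[0.5003,-0.139,-0.0165,9.35]]'
```

```text
clock: 26.87
t 26.87 pos [ 0.4998 -0.1386 -0.0162] yaw 9.41 tilt [ 0.0004 -0.0003] w 0.0430 F [ 0.1 -0.5  1. ] g 47.8
rz 0.06 | dx 0.0004 dy 0.0005 dz 0.0003 | rows>=0.02
```

```bash
python3 -m pendant '[{"dx":0,"dy":0,"dz":0,"rx":0,"ry":0,"rz":0,"hand":0.075},{"dx":0,"dy":0,"dz":0,"rx":0,"ry":0,"rz":0,"hand":0.075},{"dx":0,"dy":0,"dz":0,"rx":0,"ry":0,"rz":0,"hand":0.075},{"dx":0,"dy":0,"dz":-0.02,"rx":0,"ry":0,"rz":0,"hand":0.075},{"dx":0,"dy":0,"dz":-0.04,"rx":0,"ry":0,"rz":0,"hand":0.08},{"dx":0,"dy":0,"dz":-0.035,"rx":0,"ry":0,"rz":0,"hand":0.08},{"dx":0,"dy":0,"dz":0,"rx":0,"ry":0,"rz":0,"hand":0.08},{"dx":0,"dy":0,"dz":0,"rx":0,"ry":0,"rz":0,"hand":0.08},{"dx":0,"dy":0,"dz":0,"rx":0,"ry":0,"rz":0,"hand":0.08},{"dx":0,"dy":0,"dz":0,"rx":0,"ry":0,"rz":0,"hand":0.08}]'|head -2
python3 - <<'E'
from h import *
cam('wrist','pics/w10.png')
im=cv2.imread('pics/w10.png')[90:330,180:460]
cv2.imwrite('pics/w10c.png',cv2.resize(im,None,fx=2.5,fy=2.5,interpolation=cv2.INTER_CUBIC))
E
```

```text
clock: 27.7
position: [0.4983, -0.138, 0.0773]
```

View pics/w10c.png

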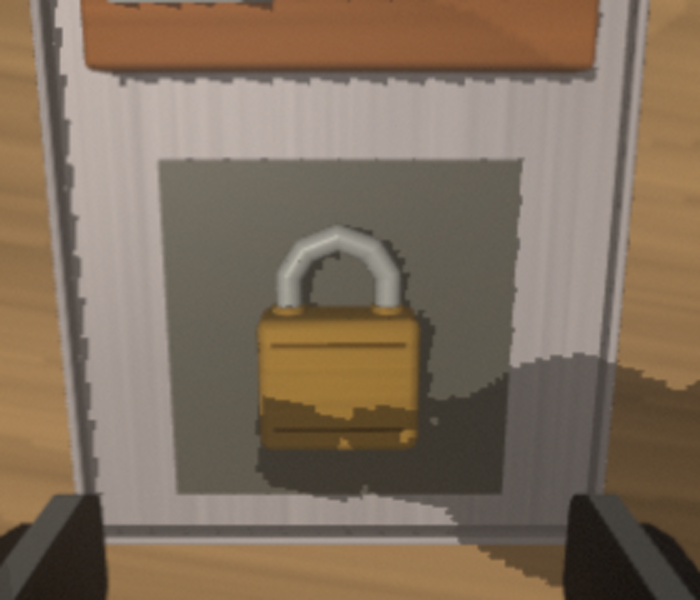

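The padlock is in the hasp tray. Its body corners are at crop (260,312), (418,312), (416,449) and (261,447), and the pad's at (160,160), (522,160), (502,494) and (177,494).

```bash
python3 - <<'E'
from m import *
c=load('pics/w10.png')
f=lambda p:(np.array(p)+.5)/2.5-.5+[180,90]
a=rect(pix2w(c,f([(260,312),(418,312),(416,449),(261,447)]),.026));b=rect(pix2w(c,f([(160,160),(522,160),(502,494),(177,494)]),.006))
t=np.radians(b[1]);d=a[0]-b[0]
print(a,b,'tray frame',d[0]*np.cos(t)+d[1]*np.sin(t),-d[0]*np.sin(t)+d[1]*np.cos(t))
cam('top','pics/top3.png')
A=cv2.imread('pics/top0.png');B=cv2.imread('pics/top3.png')
D=(cv2.absdiff(A,B).max(2)>50).astype(np.uint8)
n,l,st,ce=cv2.connectedComponentsWithStats(D)
print([(s[:5].tolist()) for s in st[1:] if s[4]>25])
cv2.imwrite('pics/f.png',B)
E
```

```text
(array([ 0.4998, -0.1381]), np.float64(9.3), np.float64(9.1), np.float64(0.0384), np.float64(0.0422)) (array([ 0.5072, -0.1373]), np.float64(9.3), np.float64(9.5), np.float64(0.0999), np.float64(0.0995)) tray frame -0.007432015358293024 0.00040638370303942525
[[327, 211, 161, 226, 13141], [223, 245, 35, 42, 1180], [475, 246, 13, 7, 49], [99, 275, 32, 42, 967], [363, 298, 21, 13, 118], [374, 307, 7, 17, 34], [363, 379, 20, 4, 54], [248, 411, 88, 69, 2594], [335, 428, 73, 52, 2244], [383, 428, 144, 52, 2988], [429, 435, 14, 15, 132], [542, 441, 98, 39, 1805], [194, 459, 59, 21, 687]]
```

View pics/f.png

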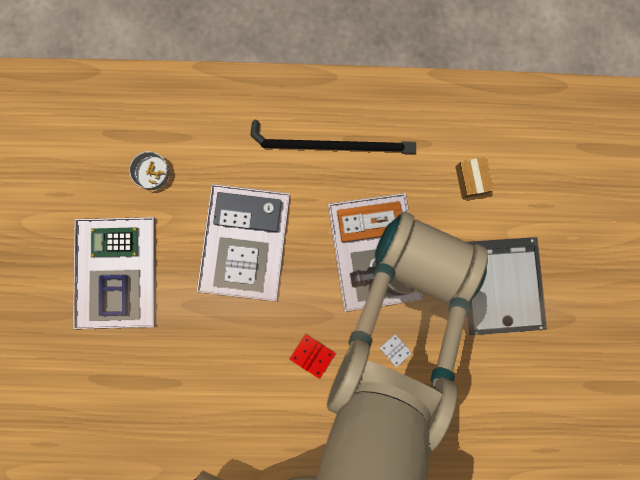

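The padlock's body is at (-7.4, +0.4) mm in the tray frame against a target of -7, and square. The final top view shows the bezel at (114,296) and the hinge at (241,265) in place. The pry bar, carton and tin haven't moved, and the robot is clear.

```bash
python3 -c "
from rig import manip
print(manip.sign_off())"
```

```text
the job is handed in; nothing more can be done
None
```

All three parts are in their right trays, each within about 1.5 mm of where it should be and square to its pad; the pry bar, carton and tin were not moved, and the job was handed in at about 28 s.

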